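Release a sprung roller with the forked tool

TASK

Take the roller out of its bracket: with the forked tool (not the fingers) push the collar of the spring bar sideways, away from the roller, until the sprung end of the roller pops up. Then hang the tool by its eye on the peg of the stand, and after that lay the roller flat in the tray. Leave the other things where they are.

Things in the scene. Friction and masses are not known exactly. Their poses are not given: they have to be found in the camera images.
- bracket: Aluminium roller bracket fixed to the bench, base 70 (x) x 190 (y) x 10 mm, nothing higher than 64 mm. Origin: centre of the underside; z up, y along the roller, the robot is on the -x side. Roller axis and spring bar start in line at x=0, z=48 mm: roller body from y=-8 to +60 mm; on the -y side of it the bar, whose tip sits 7 mm deep in the roller's bore.
- bar_gap (a point): Middle of the 16 mm of bare spring bar (6 mm diameter, along bracket y) between the inner guide block and the collar at rest; bracket x=0, y=-28, z=48 mm. Here the fork goes over the bar from the -x side, prongs above and below. Guide blocks, 26 mm wide in x, tops at z=62 mm: y=-10 to -20 and y=-62 to -74 mm. Axes as the bracket's.
- slot_lug (a point): Lug at the +y end of the bracket (y=62 to 72, top z=64 mm): a 10 mm wide slot, open at the top, in which the roller's stub lies loosely. Point: stub's axis, x=0, y=67, z=48 mm of the bracket.
- collar_face (a point): Centre, on the bar's axis, of that face of the bar's collar which looks to the roller (bracket +y). The collar is a disc of 22 mm diameter, 5 mm thick, on the -y side of this point; at rest at x=0, y=-36, z=48 mm of the bracket. The fork pushes this face to the bracket's -y.
- spring_bar (a joint): Travel of the spring bar in m: 0 at rest, grows to 0.014 (stop) as the collar is pushed to the bracket's -y. The push grows from 2.5 N to 5.5 N at the stop, plus up to 2 N of friction. Beyond 0.007 to 0.010 the tip is out of the roller. It springs back when let go.
- ejector (a joint): Rise in m of the sprung saddle under the bore end of the roller: 0 to 0.003 while latched; goes by itself to about 0.018 once the bar is withdrawn, lifts that end of the roller 15 to 18 mm and keeps it up (roller tilted about 15 deg, stub still in the slot) even after the bar springs back under it.
- roller_center (a point): Black rubber roller, 68 mm long, 20 mm diameter, 0.12 kg; steel stub (8 mm diameter, 14 mm long) on its +y end, 10 mm bore, 14 mm deep, in its -y end. Point: middle of the 68 mm, on the axis; y along the axis toward the stub. At the start it is at y=26 mm of the bracket. Grasp it here across its diameter; once free it lifts straight up.
- roller_bore_end (a point): Centre of the roller's end face with the bore, on the axis, 34 mm from roller_center.
- tool_grip (a point): Grip point of the forked tool (0.08 kg), mid-thickness and mid-height, 15 mm above the bench. x along the tool toward the fork, z up, y across. Black handle from 40 mm behind to 30 mm before this point, 18 wide (y), 30 high (z). It lies on edge: one prong above the other, the eye's hole along y.
- tool_fork (a point): Middle of the fork's slot, 56 mm before tool_grip on the tool's axis (x). Slot 10 mm high (z), open to the front, its floor 11 mm behind and the prong ends 9 mm ahead of this point; the fork is a plate 4 mm thick (y), 29 mm high.
- tool_eye (a point): Centre of the hexagonal eye at the tool's rear end, 60 mm behind tool_grip on the tool's axis. Hole 20 mm across flats, running along the tool's y; ring about 30 mm outside, 8 mm thick (y).
- tool_stand: Steel stand fixed to the bench: base 90 x 80 x 10 mm, upright post 14 x 12 mm at its centre, top at z=184 mm. Origin: centre of the underside, z up. A round peg of 7 mm diameter points from the post to the stand's +y, rising 15 deg, so that a hung tool stays on; a tool hung on it swings down and hangs clear of the base.
- peg_tip (a point): Free end of the peg, on its axis: 56 mm from the post's centre along the stand's y, 183 mm above the bench.
- peg_root (a point): Where the peg leaves the post, on its axis: y=6 mm, z=170 mm in the stand's frame.
- tray: Open grey tray fixed to the bench, 120 (x) x 140 (y) x 25 mm outside, walls and floor 4 to 5 mm. Origin: centre of the underside.
- connector_2: Bystander: grey connector standing, 27 x 28 x 53 mm, origin at the underside. Leave alone.
- white_box: Bystander: small white carton, 62 x 62 x 58 mm, origin at the underside. Leave alone.
There are look-alikes about, which are no part of the job. Of the things shaped like the part that bears roller_center, the black one is meant. Leave any blue look-alike of the tool_stand alone.

How it is judged:
By the outcome, as a careful person would: the job done as asked, in the order asked, and still so for the second after the job is handed in, with the robot touching nothing.
It also fails if it takes over 61 s, if anything falls off the work surface, if the arm or the gripper's body presses on something with over 40 N, if the wrist force passes 120 N, or if a joint passes its speed limit or range.

ROBOT

A 6-joint arm with a two-finger parallel gripper is mounted at the origin on a cart in front of the work surface, level with it; the furniture and walls round the work are solid. World frame = base frame: x ahead of the robot, y to its left, z up, the work surface at z = 0. Lengths are in mm, angles in rad, forces in N, time in s.
With the tool pointing down it reaches from about 275 to 1000 mm from the base axis. Payload 8.4 kg.
Tool frame: the origin (TCP) lies at the very end of the fingers, on their centre line; the grasp point (between the pads) lies 19 mm behind it (r.tcp_to_grasp is the distance from the TCP to the grasp point, in mm); z points along the fingers, y is the line along which they close (so a half turn about z gives the same grasp; the last joint's range is limited). The gripper opens to 85 mm and grips with 20 to 120 N. Pads are 22 mm wide; open, the fingers measure 114 mm over their backs; the gripper's body (76 mm by 85 mm) begins 54 mm behind the grasp point. The pads swing forward as they close: fully open they stand 13 mm farther back than shut.
Start: joints at [-1.235, 0.353, 1.633, -0, 1.155, -0.002], TCP at [207.131, -589.682, 231.281] pointing down, gripper open.
Joint ranges: [-2.63, 2.63], [-0.92, 2.1], [0.06, 2.66], [-1.3, 4.44], [0, 2.69], [-3.02, 3.02]. Speed limits (rad/s): [2.22, 2.22, 2.79, 3.14, 3.14, 3.14].

INTERFACE

Orientations are given as [roll, pitch, yaw] about the fixed x, y, z axes, in that order (R = Rz(yaw) Ry(pitch) Rx(roll)).
In Python, from rig import r gives the robot as it stands. The module is installed in compiled form; this text tells all that it offers.
- The arm moves only by the tool play_rows, never from a script. Its argument "rows" is a list of rows, each an object with "dp": the shift along the tool's x, y, z in units of 40 mm (1.0 is 40 mm), a list of three; "turn": the turn, a rotation vector about the tool's x, y, z in units of 6 degrees (1.0 is 6 degrees), a list of three; "fingers": the closure, from 0 (fully open) to 1 (shut). In form: [{"dp": [tx, ty, tz], "turn": [wx, wy, wz], "fingers": fingers}, ...]. A call has 1 to 5 rows; each row shifts and turns the commanded pose from where the row before left it, along the tool's axes as they then stand; what a row does not reach is not made up. A row lasts 1/12 s, in which the tool goes at most 41.7 mm and 7.16 degrees, less where a joint would pass 70% of its speed; a pose out of reach is approached as far as the arm can. A call is refused whole if a number of a shift passes 1 or a number of a turn 1, either way. A call with a gripper value outside its range is refused whole. The fingers move at their own pace and stop on an object; "force" is the grip in N (left out, the last holds). Time passes only in rows, so rows that do not move let the fingers close. It gives the time, the measured TCP pose, the force, the opening and the grip force at its end, in the units of the state.
- r.sense(): the state, without advancing time (a new reading comes with each control period).
- r.grab_frame(name): name is "side" or "top" or "wrist"; returns a dict with "pixels" (400x640x3 uint8, red, green, blue), "fx", "fy", "cx", "cy" (pixels), "dist" ([k1, k2, p1, p2, k3] as OpenCV has them; the pictures are not rectified), "pose" (4x4, takes a point from camera to world coordinates). Camera axes: x right, y down, z forward; pixel columns grow to the right and rows downward; lengths in mm; the calibration is good to about 2 mm. A picture is of the moment at which its call begins. There is no depth.
- r.sign_off(): hands the job in; it is judged then, once.
The state is a dict: "clock": time; "qpos": joint angles; "qvel": joint speeds; "joint_efforts": joint torques, N m; "eef_pos": TCP position; "tcp_rot": TCP orientation; "contact_force": force on the tool from outside, world axes, zero at the start; "wrist_torque": the same for the moment, N m; "opening": opening from 0.0 (shut) to 1.0 (fully open); "grasp_force": force on a finger pad.
Only numpy, scipy, OpenCV 4.12 (cv2) and the standard library are available. Lean on these libraries where they do the work, as an engineer would, in place of code of your own. Each camera call takes 0.05 s, during which the arm holds its last target. There are 200 camera calls.

## Working session

There is one attempt and no reset: what is moved stays moved. The work goes in short steps, Python scripts to look and compute and a tool call to move; the robot and the scene stay as the last step left them, time stands still between calls to the robot, and variables do not carry over. Pictures are saved under pics/ and viewed, at most 10 in all, crops included, and the job is handed in when it is done.

Besides the shell and the picture viewer there is one more tool, called after "Call:" by a JSON object that holds its "fn" and its "kwargs", one argument or row to a line. play_rows: Moves the arm, as the interface text tells. Its arguments: {"type":"object","properties":{"rows":{"type":"array"},"force":{"type":"number"}},"required":["rows"]}

```bash
mkdir -p pics; ls
python3 - <<'E'
from rig import r
import cv2,pickle
print(r.sense(), r.tcp_to_grasp)
d={}
for n in("side","top","wrist"):
    f=r.grab_frame(n); d[n]=f
    cv2.imwrite(f"pics/{n}0.png",f["pixels"][:,:,::-1])
    print(n,f["fx"],f["cx"],f["cy"],f["dist"],f["pose"].round(3).tolist())
pickle.dump(d,open("f0.pkl","wb"))
E
```

```text
pics
{'clock': 0.0, 'qpos': array([-1.23540638e+00,  3.53679207e-01,  1.63415970e+00,  1.58746713e-05,
        1.15516957e+00, -2.41668071e-03]), 'qvel': array([-9.40684058e-05, -5.56099561e-04, -5.29092261e-04, -1.04110443e-03,
        5.85764457e-04,  7.56389576e-04]), 'joint_efforts': array([ 1.19443266e-03, -6.05257344e+01, -3.42069054e+01,  2.57317306e-04,
        9.43464314e-03,  1.26766889e-05]), 'eef_pos': array([ 206.97244899, -589.22316178,  230.53133648]), 'tcp_rot': array([-3.14017687e+00, -1.79356000e-05,  3.37800195e-01]), 'contact_force': array([ 0.37456901, -0.04016752, -0.27443197]), 'wrist_torque': array([ 0.01132314, -0.00247257, -0.02935575]), 'grasp_force': 0.0, 'opening': 0.9993986491745037} 18.700000000000003
side 363.9556587237554 315.99986681790546 199.7364716777884 [0.0244337 0.        0.        0.        0.       ] [[-0.953, -0.119, 0.278, 164.784], [-0.302, 0.394, -0.868, 1076.516], [-0.007, -0.911, -0.412, 659.983], [0.0, 0.0, 0.0, 1.0]]
top 447.1467509971069 317.00598279076746 200.12515695706475 [-0.08743484  0.          0.          0.          0.        ] [[-0.013, -0.998, 0.058, 427.466], [-1.0, 0.014, 0.022, -60.166], [-0.023, -0.057, -0.998, 1456.666], [0.0, 0.0, 0.0, 1.0]]
wrist 327.4302386787551 314.17117166253723 200.27216392119914 [-0.0338631  0.         0.         0.         0.       ] [[0.332, -0.893, -0.303, 286.872], [-0.943, -0.315, -0.106, -562.985], [-0.001, 0.321, -0.947, 372.485], [0.0, 0.0, 0.0, 1.0]]
```

View pics/top0.png

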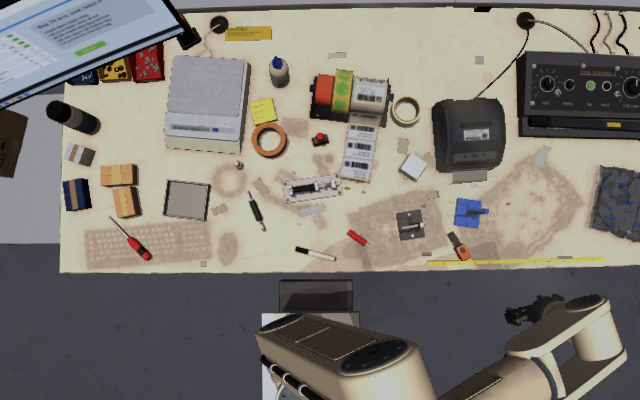

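View pics/side0.png

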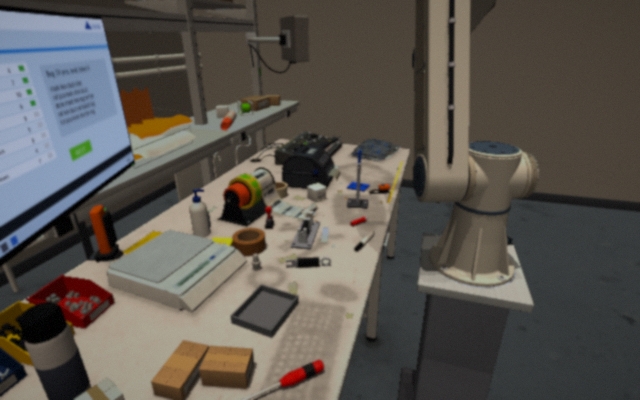

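The top view shows the tray at (187,200), tool at (257,210), bracket at (312,188), grey stand at (410,225) and the blue look-alike at (468,212). I'll enlarge these next.

```bash
cat > m.py <<'E'
import cv2,numpy as np
def ray(f,uv):
    K=np.array([[f["fx"],0,f["cx"]],[0,f["fy"],f["cy"]],[0,0,1]])
    p=cv2.undistortPoints(np.array([[uv]],float),K,np.array(f["dist"]))[0,0]
    P=f["pose"]; return P[:3,3],P[:3,:3]@np.array([p[0],p[1],1])
def onz(f,uv,z):
    o,d=ray(f,uv); return o+d*(z-o[2])/d[2]
def proj(f,X):
    K=np.array([[f["fx"],0,f["cx"]],[0,f["fy"],f["cy"]],[0,0,1]])
    T=np.linalg.inv(f["pose"])
    return cv2.projectPoints(np.atleast_2d(X).astype(float),cv2.Rodrigues(T[:3,:3])[0],T[:3,3],K,np.array(f["dist"]))[0][:,0]
def crop(f,x0,y0,w,h,k,step=10):
    im=cv2.resize(f["pixels"][y0:y0+h,x0:x0+w,::-1],None,fx=k,fy=k,interpolation=cv2.INTER_CUBIC)
    for x in range(-(-x0//step)*step,x0+w,step):
        cv2.line(im,((x-x0)*k,0),((x-x0)*k,6),(0,0,255),1); cv2.putText(im,str(x),((x-x0)*k+2,14),0,.35,(0,0,255),1)
    for y in range(-(-y0//step)*step,y0+h,step):
        cv2.line(im,(0,(y-y0)*k),(6,(y-y0)*k),(0,0,255),1); cv2.putText(im,str(y),(8,(y-y0)*k+4),0,.35,(0,0,255),1)
    return im
E
python3 - <<'E'
from m import *
import pickle
d=pickle.load(open("f0.pkl","rb"));t=d["top"]
a=crop(t,242,170,106,64,7)
b=np.hstack([crop(t,392,202,50,45,6),crop(t,160,175,54,50,5)[:250]] if 0 else [crop(t,392,204,50,42,6),crop(t,160,176,54,42,6)])
W=742; c=np.zeros((252+448,W,3),np.uint8)
cv2.imwrite("pics/a.png",a)
c=np.zeros((520,624,3),np.uint8);c[:252,:624]=b
s=crop(d["side"],280,210,60,60,4);c[256:256+240,:240]=s
s=crop(d["side"],335,140,60,65,4);c[256:256+260,300:540]=s
cv2.imwrite("pics/b.png",c)
E
```

```text
(no output)
```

View pics/a.png

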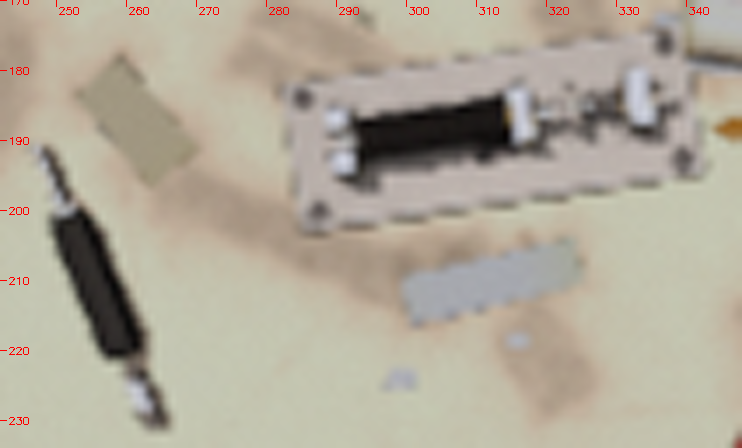

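View pics/b.png

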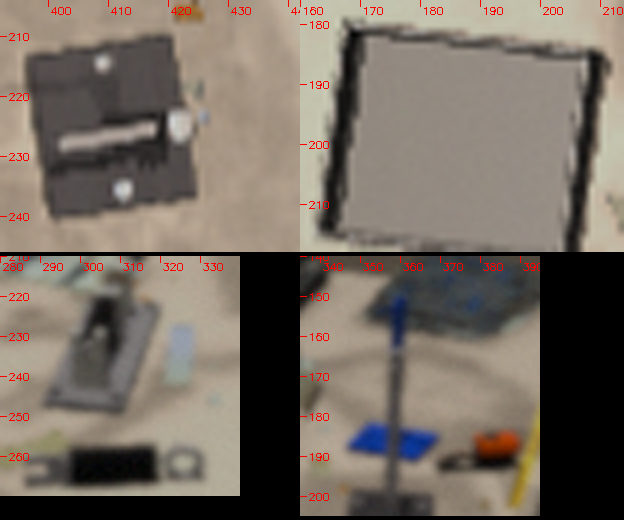

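Run:
```python
from m import *
import pickle
np.set_printoptions(precision=1,suppress=True)
d=pickle.load(open("f0.pkl","rb"));t=d["top"];s=d["side"]
def c(px,k,x0,y0): return (px[0]/k+x0-.5+.5/k, px[1]/k+y0-.5+.5/k)
def fit(name,uv,z,model):
    P=np.array([onz(t,p,z)[:2] for p in uv]); M=np.array(model,float)
    Pc,Mc=P.mean(0),M.mean(0); H=(M-Mc).T@(P-Pc); th=np.arctan2(H[0,1]-H[1,0],H[0,0]+H[1,1])
    R=np.array([[np.cos(th),-np.sin(th)],[np.sin(th),np.cos(th)]]); o=Pc-R@Mc
    print(name,o,"yaw",th,"deg",np.degrees(th),"res",(P-(M@R.T+o)).tolist() if 0 else np.abs(P-(M@R.T+o)).max()); return o,th,R
A=lambda q:c(q,7,242,170)
bo,bt,bR=fit("bracket",[A(q) for q in [(285,86),(681,14),(708,170),(306,233)]],10,[(35,95),(35,-95),(-35,-95),(-35,95)])
to,tt,tR=fit("tool",[A(q) for q in [(44,149),(165,428)]],15,[(65,0),(-75,0)])
print("len",np.linalg.norm(onz(t,A((44,149)),15)-onz(t,A((165,428)),15)))
B=lambda q:c(q,6,392,204)
so,st,sR=fit("stand",[B(q) for q in [(24,56),(170,36),(196,196),(52,217)]],10,[(45,40),(45,-40),(-45,-40),(-45,40)])
so2,_,_=fit("stand'",[B(q) for q in [(24,56),(170,36),(196,196),(52,217)]],10,[(40,45),(40,-45),(-40,-45),(-40,45)])
print("pegtip",onz(t,B((62,144)),183),"root",onz(t,B((155,128)),170),"posttop",onz(t,B((179,124)),184))
T=lambda q:c(q,6,160,176)
ro,rt,rR=fit("tray",[T(q) for q in [(45,22),(303,50),(280,252+0),(22,232)]],25,[(60,70),(60,-70),(-60,-70),(-60,70)])
# checks in side
w=lambda o,R,p:np.r_[o+R@np.array(p[:2],float),p[2]]
for n,o,R,p in [("br c",bo,bR,(35,95,10)),("br c2",bo,bR,(-35,95,10)),("tool tip",to,tR,(65,0,15)),("eye",to,tR,(-60,0,15)),("stand top",so,sR,(0,0,184)),("pegtip",so,sR,(0,56,183)),("tray",ro,rR,(60,70,25)),("gap",bo,bR,(0,-28,48)),("roller",bo,bR,(0,26,48)),("bore",bo,bR,(0,-8,48)),("lug",bo,bR,(0,67,64))]:
    X=w(o,R,p); print(n,X,"top",proj(t,X)[0],"side",proj(s,X)[0])
```

```text
bracket [552.5 -12.7] yaw 0.15236738894069096 deg 8.730008321729887 res 1.8738732553457567
tool [483.9 170.9] yaw 0.40488314101825335 deg 23.19809517634606 res 0.6605070929193744
len 141.4372152905746
stand [ 427.9 -327. ] yaw 0.13604676808259 deg 7.794905627527522 res 1.9337271088838293
stand' [ 427.9 -327. ] yaw 0.13487486866474843 deg 7.727760736871362 res 6.5767747602332065
pegtip [ 419.7 -271.9  183. ] root [ 426.6 -318.8  170. ] posttop [ 428.3 -327.5  184. ]
tray [520.9 396.7] yaw -0.10664438983013058 deg -6.110273446014361 res 5.154729595787899
br c [572.6  86.5  10. ] top [281.7 181.8] side [291.  244.8]
br c2 [503.5  75.8  10. ] top [285.2 203. ] side [311.2 246.4]
tool tip [543.6 196.5  15. ] top [247.9 191.1] side [286.8 262.6]
eye [428.7 147.3  15. ] top [263.2 226.3] side [326.6 260.2]
stand top [ 427.9 -327.   184. ] top [421.3 224.4] side [359.2 162.8]
pegtip [ 420.3 -271.6  183. ] top [401.8 227.4] side [358.3 167.5]
tray [588.  459.9  25. ] top [167.8 178.5] side [230.9 313.7]
gap [556.7 -40.4  48. ] top [320.6 185. ] side [307.2 219.1]
roller [548.5  13.   48. ] top [303.7 187.9] side [304.5 226.1]
bore [553.7 -20.6  48. ] top [314.3 186.1] side [306.3 221.6]
lug [542.3  53.5  64. ] top [290.6 189.6] side [302.2 227.6]
```

Views: the tool lies with its fork at top pixel (248,191) and its eye end at (265,231). The bracket corners and the grey stand (peg tip at (402,228)) fit the given sizes and agree with the side view. Next I move over the tool.

Call:
{"fn": "play_rows", "kwargs": {
  "rows": [
    {"dp": [0.61,-0.74,0.1],"turn": [0,0,0],"fingers": 0},
    {"dp": [0.61,-0.74,0.1],"turn": [0,0,0],"fingers": 0},
    {"dp": [0.61,-0.74,0.1],"turn": [0,0,0],"fingers": 0},
    {"dp": [0.61,-0.74,0.1],"turn": [0,0,0],"fingers": 0},
    {"dp": [0.61,-0.74,0.1],"turn": [0,0,0],"fingers": 0}
  ]
}}

```text
clock: 0.57
eef_pos: [273.3, -407.8, 210.9]
tcp_rot: [-3.141, -0.0, 0.337]
contact_force: [0.5, 0.9, 0.6]
opening: 1.0
grasp_force: 0.0
```

Call:
{"fn": "play_rows", "kwargs": {
  "rows": [
    {"dp": [0.61,-0.74,0.1],"turn": [0,0,0],"fingers": 0},
    {"dp": [0.61,-0.74,0.1],"turn": [0,0,0],"fingers": 0},
    {"dp": [0.61,-0.74,0.1],"turn": [0,0,0],"fingers": 0},
    {"dp": [0.61,-0.74,0.1],"turn": [0,0,0],"fingers": 0},
    {"dp": [0.61,-0.74,0.1],"turn": [0,0,0],"fingers": 0}
  ]
}}

```text
clock: 0.98
eef_pos: [339.3, -227.8, 191.1]
tcp_rot: [3.141, -0.0, 0.337]
contact_force: [1.5, -0.1, 0.6]
opening: 1.001
grasp_force: 0.0
```

Call:
{"fn": "play_rows", "kwargs": {
  "rows": [
    {"dp": [0.61,-0.74,0.1],"turn": [0,0,0],"fingers": 0},
    {"dp": [0.61,-0.74,0.1],"turn": [0,0,0],"fingers": 0},
    {"dp": [0.61,-0.74,0.1],"turn": [0,0,0],"fingers": 0},
    {"dp": [0.61,-0.74,0.1],"turn": [0,0,0],"fingers": 0},
    {"dp": [0.61,-0.74,0.1],"turn": [0,0,0],"fingers": 0}
  ]
}}

```text
clock: 1.4
eef_pos: [405.5, -47.6, 171.2]
tcp_rot: [3.141, -0.0, 0.338]
contact_force: [0.8, -1.6, -0.3]
opening: 0.999
grasp_force: 0.0
```

Call:
{"fn": "play_rows", "kwargs": {
  "rows": [
    {"dp": [0.61,-0.74,0.1],"turn": [0,0,0],"fingers": 0},
    {"dp": [0.61,-0.74,0.1],"turn": [0,0,0],"fingers": 0},
    {"dp": [0.61,-0.74,0.1],"turn": [0,0,0],"fingers": 0},
    {"dp": [0.61,-0.74,0.1],"turn": [0,0,0],"fingers": 0},
    {"dp": [0.61,-0.74,0.1],"turn": [0,0,0],"fingers": 0}
  ]
}}

```text
clock: 1.82
eef_pos: [471.5, 132.7, 151.0]
tcp_rot: [3.142, -0.0, 0.338]
contact_force: [0.7, -0.1, 0.8]
opening: 1.0
grasp_force: 0.0
```

Call:
{"fn": "play_rows", "kwargs": {
  "rows": [
    {"dp": [0.61,-0.74,0],"turn": [0,0,-1],"fingers": 0},
    {"dp": [0,0,0],"turn": [0,0,-1],"fingers": 0},
    {"dp": [0,0,0],"turn": [0,0,-1],"fingers": 0},
    {"dp": [0,0,0],"turn": [0,0,-1],"fingers": 0},
    {"dp": [0,0,0],"turn": [0,0,-1],"fingers": 0}
  ]
}}

```text
clock: 2.23
eef_pos: [484.3, 167.0, 150.9]
tcp_rot: [-3.141, 0.001, 0.867]
contact_force: [0.3, -0.4, 0.6]
opening: 1.001
grasp_force: 0.0
```

Call:
{"fn": "play_rows", "kwargs": {
  "rows": [
    {"dp": [0,0,0],"turn": [0,0,-1],"fingers": 0},
    {"dp": [0,0,0],"turn": [0,0,-1],"fingers": 0},
    {"dp": [0,0,0],"turn": [0,0,-1],"fingers": 0},
    {"dp": [0,0,0],"turn": [0,0,-1],"fingers": 0},
    {"dp": [0,0,0],"turn": [0,0,-1],"fingers": 0}
  ]
}}

```text
clock: 2.65
eef_pos: [484.4, 166.6, 151.1]
tcp_rot: [-3.141, 0.0, 1.39]
contact_force: [-0.1, -0.7, 0.3]
opening: 1.002
grasp_force: 0.0
```

Call:
{"fn": "play_rows", "kwargs": {
  "rows": [
    {"dp": [0,0,0],"turn": [0,0,-1],"fingers": 0},
    {"dp": [0,0,0],"turn": [0,0,-1],"fingers": 0},
    {"dp": [0,0,0],"turn": [0,0,-1],"fingers": 0},
    {"dp": [0,0,0],"turn": [0,0,-1],"fingers": 0},
    {"dp": [0,0,0],"turn": [0,0,-1],"fingers": 0}
  ]
}}

```text
clock: 3.07
eef_pos: [484.4, 166.5, 151.1]
tcp_rot: [-3.141, 0.0, 1.914]
contact_force: [0.2, 0.7, -0.7]
opening: 0.999
grasp_force: 0.0
```

Call:
{"fn": "play_rows", "kwargs": {
  "rows": [
    {"dp": [0,0,0],"turn": [0,0,-1],"fingers": 0},
    {"dp": [0,0,0],"turn": [0,0,-1],"fingers": 0},
    {"dp": [0,0,0],"turn": [0,0,-1],"fingers": 0},
    {"dp": [0,0,0],"turn": [0,0,-1],"fingers": 0},
    {"dp": [0,0,0],"turn": [0,0,-1],"fingers": 0}
  ]
}}

```text
clock: 3.48
eef_pos: [484.4, 166.6, 151.1]
tcp_rot: [-3.141, -0.0, 2.437]
contact_force: [0.2, -0.2, -0.9]
opening: 1.0
grasp_force: 0.0
```

Call:
{"fn": "play_rows", "kwargs": {
  "rows": [
    {"dp": [0,0,0],"turn": [0,0,-1],"fingers": 0},
    {"dp": [0,0,0],"turn": [0,0,-1],"fingers": 0},
    {"dp": [0,0,0],"turn": [0,0,-1],"fingers": 0},
    {"dp": [0,0,0],"turn": [0,0,-1],"fingers": 0},
    {"dp": [0,0,0],"turn": [0,0,-1],"fingers": 0}
  ]
}}

```text
clock: 3.9
eef_pos: [484.4, 166.6, 151.1]
tcp_rot: [-3.141, -0.0, 2.961]
contact_force: [-0.0, -0.3, 0.2]
opening: 1.0
grasp_force: 0.0
```

Call:
{"fn": "play_rows", "kwargs": {
  "rows": [
    {"dp": [0,0,0],"turn": [0,0,-1],"fingers": 0},
    {"dp": [0,0,0],"turn": [0,0,-1],"fingers": 0},
    {"dp": [0,0,0],"turn": [0,0,-1],"fingers": 0},
    {"dp": [0,0,0],"turn": [0,0,-1],"fingers": 0},
    {"dp": [0,0,0],"turn": [0,0,-1],"fingers": 0}
  ]
}}

```text
clock: 4.32
eef_pos: [484.4, 166.5, 151.1]
tcp_rot: [3.142, -0.0, -2.799]
contact_force: [-0.7, -1.4, -0.4]
opening: 0.998
grasp_force: 0.0
```

Call:
{"fn": "play_rows", "kwargs": {
  "rows": [
    {"dp": [0,0,0],"turn": [0,0,-0.5],"fingers": 0}
  ]
}}

```text
clock: 4.4
eef_pos: [484.4, 166.5, 151.1]
tcp_rot: [3.142, -0.0, -2.746]
contact_force: [-0.2, 0.8, 0.0]
opening: 1.0
grasp_force: 0.0
```

Run:
```python
from m import *
from rig import r
import pickle
f=r.grab_frame("wrist"); pickle.dump(f,open("w1.pkl","wb"))
o=np.array([483.9,170.9]);t=.405;R=np.array([[np.cos(t),-np.sin(t)],[np.sin(t),np.cos(t)]])
im=cv2.resize(f["pixels"][:,:,::-1],(800,500)).copy()
for p in [(65,0,15),(30,9,30),(30,-9,30),(-40,9,30),(-40,-9,30),(-60,0,15),(-75,0,15)]:
    q=proj(f,np.r_[o+R@np.array(p[:2]),p[2]])[0]; print(p,q.round(1)); cv2.circle(im,tuple((q*1.25).astype(int)),3,(0,255,0),1)
cv2.imwrite("pics/w1.png",im)
```

```text
(65, 0, 15) [320.9 253.4]
(30, 9, 30) [331.5 225.7]
(30, -9, 30) [310.8 225.9]
(-40, 9, 30) [332.2 145.5]
(-40, -9, 30) [309.8 145.6]
(-60, 0, 15) [320.6 118.5]
(-75, 0, 15) [320.6  99.6]
```

View pics/w1.png

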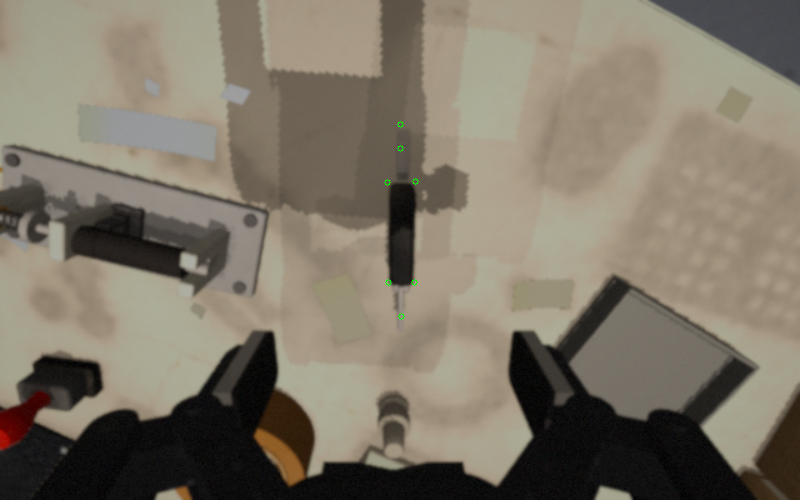

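The wrist view confirms the tool pose: the handle spans (390–415, 183–286) in the enlarged picture, on the predicted marks. Descend and grasp.

Call:
{"fn": "play_rows", "kwargs": {
  "rows": [
    {"dp": [-0.06,0.11,0.9],"turn": [0,0,-0.09],"fingers": 0.2},
    {"dp": [0,0,0.9],"turn": [0,0,0],"fingers": 0.4},
    {"dp": [0,0,0.9],"turn": [0,0,0],"fingers": 0.4},
    {"dp": [0,0,0.7],"turn": [0,0,0],"fingers": 0.4},
    {"dp": [0,0,0.3],"turn": [0,0,0],"fingers": 0.4}
  ],
  "force": 100
}}

```text
clock: 4.87
eef_pos: [482.8, 170.8, -0.1]
tcp_rot: [3.141, -0.005, -2.743]
contact_force: [-0.4, -0.5, -0.5]
opening: 0.594
grasp_force: 0.0
```

Call:
{"fn": "play_rows", "kwargs": {
  "rows": [
    {"dp": [0,0,0],"turn": [0,0,0],"fingers": 1},
    {"dp": [0,0,0],"turn": [0,0,0],"fingers": 1},
    {"dp": [0,0,0],"turn": [0,0,0],"fingers": 1},
    {"dp": [0,0,0],"turn": [0,0,0],"fingers": 1},
    {"dp": [0,0,0],"turn": [0,0,0],"fingers": 1}
  ]
}}

```text
clock: 5.28
eef_pos: [486.2, 172.0, 4.8]
tcp_rot: [-3.141, 0.003, -2.742]
contact_force: [0.8, 0.8, 2.0]
opening: 0.193
grasp_force: 97.7
```

Call:
{"fn": "play_rows", "kwargs": {
  "rows": [
    {"dp": [0,0,0],"turn": [0,0,0],"fingers": 1},
    {"dp": [0,0,0],"turn": [0,0,0],"fingers": 1}
  ]
}}

```text
clock: 5.45
eef_pos: [486.2, 172.0, 4.8]
tcp_rot: [-3.141, 0.003, -2.742]
contact_force: [-1.0, -0.4, 8.7]
opening: 0.194
grasp_force: 98.4
```

Call:
{"fn": "play_rows", "kwargs": {
  "rows": [
    {"dp": [0,0,-0.9],"turn": [0,0,0],"fingers": 1},
    {"dp": [0,0,-0.9],"turn": [0,0,0.79],"fingers": 1},
    {"dp": [0,0,-0.9],"turn": [0,0,0.79],"fingers": 1},
    {"dp": [0,0,0],"turn": [0,0,0.79],"fingers": 1},
    {"dp": [0.28,-0.92,0],"turn": [0,0,0],"fingers": 1}
  ]
}}

```text
clock: 5.87
eef_pos: [483.8, 137.8, 115.1]
tcp_rot: [3.139, 0.01, -2.994]
contact_force: [1.0, -0.9, -0.9]
opening: 0.194
grasp_force: 98.0
```

Call:
{"fn": "play_rows", "kwargs": {
  "rows": [
    {"dp": [0.28,-0.92,0],"turn": [0,0,0],"fingers": 1},
    {"dp": [0.28,-0.92,0],"turn": [0,0,0],"fingers": 1},
    {"dp": [0.28,-0.92,0],"turn": [0,0,0],"fingers": 1},
    {"dp": [0.28,-0.92,0],"turn": [0,0,0],"fingers": 1},
    {"dp": [0.28,-0.92,0],"turn": [0,0,0],"fingers": 1}
  ]
}}

```text
clock: 6.28
eef_pos: [451.6, -58.5, 112.1]
tcp_rot: [-3.141, 0.001, -2.99]
contact_force: [1.3, 0.2, -0.6]
opening: 0.194
grasp_force: 98.0
```

Call:
{"fn": "play_rows", "kwargs": {
  "rows": [
    {"dp": [0,0,0.7],"turn": [0,0,0],"fingers": 1},
    {"dp": [0,0,0.7],"turn": [0,0,0],"fingers": 1},
    {"dp": [0,0,0.4],"turn": [0,0,0],"fingers": 1},
    {"dp": [0,0,0],"turn": [0,0,0],"fingers": 1}
  ]
}}

```text
clock: 6.62
eef_pos: [450.0, -57.0, 37.3]
tcp_rot: [3.141, -0.004, -2.991]
contact_force: [-0.1, 0.8, -0.6]
opening: 0.186
grasp_force: 98.1
```

Run:
```python
from m import *
from rig import r
import pickle
s=r.sense(); print(s["eef_pos"],s["tcp_rot"])
d={n:r.grab_frame(n) for n in("side","top","wrist")}; pickle.dump(d,open("f2.pkl","wb"))
b=np.array([552.5,-12.7]);t=.1524;R=np.array([[np.cos(t),-np.sin(t)],[np.sin(t),np.cos(t)]])
P=s["eef_pos"]; fork=P+np.r_[R@[54.5,0],10.2]
for n,X in [("gap",np.r_[b+R@[0,-28],48]),("forkmid",fork),("tipup",fork+np.r_[R@[9,0],14]),("collartop",np.r_[b+R@[0,-36],59])]:
    print(n,X.round(1),*[(k,proj(d[k],X)[0].round(1).tolist()) for k in d])
a=crop(d["top"],285,165,70,60,7); w=crop(d["side"],290,200,40,40,7)
c=np.zeros((420,490+290,3),np.uint8); c[:,:490]=a; c[:280,495:775]=w
cv2.imwrite("pics/c2.png",c); cv2.imwrite("pics/w2.png",crop(d["wrist"],180,180,260,200,3,20))
```

```text
[450.00078091 -57.0416842   37.31414054] [ 3.14051763 -0.00375202 -2.9912715 ]
gap [556.8 -40.4  48. ] ('side', [307.2, 219.1]) ('top', [320.6, 185.0]) ('wrist', [317.0, 431.8])
forkmid [503.9 -48.8  47.5] ('side', [321.7, 220.2]) ('top', [323.4, 201.7]) ('wrist', [316.8, 360.2])
tipup [512.8 -47.4  61.5] ('side', [319.3, 216.6]) ('top', [322.9, 198.6]) ('wrist', [316.9, 396.1])
collartop [558.  -48.3  59. ] ('side', [307.6, 215.4]) ('top', [323.0, 184.3]) ('wrist', [302.6, 451.1])
```

View pics/c2.png

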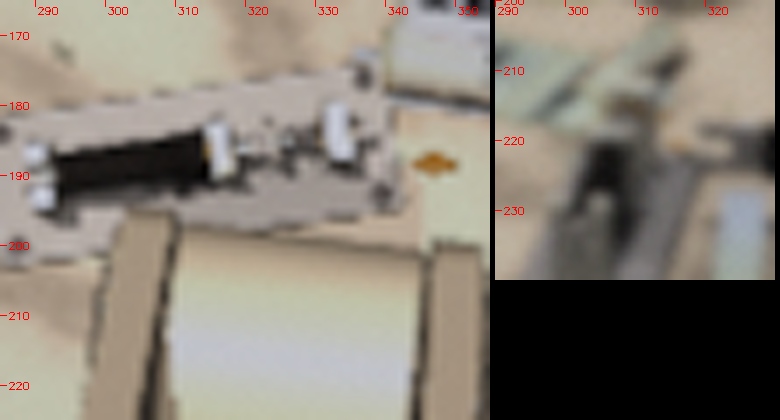

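View pics/w2.png

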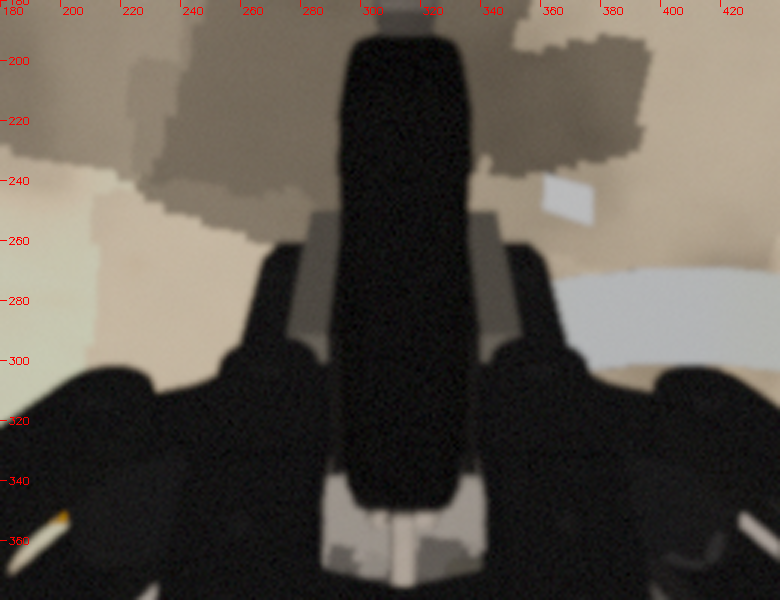

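The fork is centred in the gripper (wrist crop, u≈314) and the side view puts its mid-height at row 220.3 against 220.2 predicted. The guide blocks in the top crop (314.5–318.5 and 331.4–335.3) confirm the bracket position. Insert.

Call:
{"fn": "play_rows", "kwargs": {
  "rows": [
    {"dp": [-0.5,0.01,-0.015],"turn": [0,0,0],"fingers": 1},
    {"dp": [-0.4,0,0],"turn": [0,0,0],"fingers": 1},
    {"dp": [-0.1,0,0],"turn": [0,0,0],"fingers": 1},
    {"dp": [-0.1,0,0],"turn": [0,0,0],"fingers": 1}
  ]
}}

```text
clock: 7.1
eef_pos: [495.4, -49.5, 40.5]
tcp_rot: [-3.141, -0.0, -2.989]
contact_force: [-3.2, 0.1, -2.5]
opening: 0.19
grasp_force: 98.9
```

Call:
{"fn": "play_rows", "kwargs": {
  "rows": [
    {"dp": [-0.1,0,0],"turn": [0,0,0],"fingers": 1},
    {"dp": [-0.08,0,0],"turn": [0,0,0],"fingers": 1},
    {"dp": [0,0,0],"turn": [0,0,0],"fingers": 1}
  ]
}}

```text
clock: 7.35
eef_pos: [503.3, -48.6, 40.3]
tcp_rot: [-3.141, 0.002, -2.99]
contact_force: [1.9, 1.1, -3.8]
opening: 0.192
grasp_force: 98.9
```

Call:
{"fn": "play_rows", "kwargs": {
  "rows": [
    {"dp": [0,0,0.06],"turn": [0,0,0],"fingers": 1},
    {"dp": [0,-0.08,0],"turn": [0,0,0],"fingers": 1},
    {"dp": [0,-0.1,0],"turn": [0,0,0],"fingers": 1}
  ],
  "force": 120
}}

```text
clock: 7.6
eef_pos: [503.6, -55.8, 37.5]
tcp_rot: [3.141, 0.0, -2.99]
contact_force: [-0.6, 4.4, -1.6]
opening: 0.186
grasp_force: 120.6
```

Call:
{"fn": "play_rows", "kwargs": {
  "rows": [
    {"dp": [0,-0.1,0],"turn": [0,0,0],"fingers": 1},
    {"dp": [0,-0.1,0],"turn": [0,0,0],"fingers": 1},
    {"dp": [0,0,0],"turn": [0,0,0],"fingers": 1}
  ]
}}

```text
clock: 7.85
eef_pos: [504.6, -64.2, 37.5]
tcp_rot: [3.141, -0.0, -2.991]
contact_force: [-1.1, 4.5, 0.4]
opening: 0.185
grasp_force: 120.7
```

Call:
{"fn": "play_rows", "kwargs": {
  "rows": [
    {"dp": [0,-0.09,0],"turn": [0,0,0],"fingers": 1},
    {"dp": [0,0,0],"turn": [0,0,0],"fingers": 1},
    {"dp": [0,0,0],"turn": [0,0,0],"fingers": 1}
  ]
}}

```text
clock: 8.1
eef_pos: [505.1, -67.2, 37.4]
tcp_rot: [3.141, -0.0, -2.991]
contact_force: [-1.5, 5.2, 1.4]
opening: 0.182
grasp_force: 120.8
```

Run:
```python
from m import *
from rig import r
import pickle
s=r.sense(); print(s["eef_pos"],s["contact_force"])
old=pickle.load(open("f2.pkl","rb"))
d={n:r.grab_frame(n) for n in("side","top")}; pickle.dump(d,open("f3.pkl","wb"))
a=crop(d["top"],285,165,60,45,6); w=crop(d["side"],285,200,45,45,8); o=crop(old["side"],285,200,45,45,8)
c=np.zeros((270+365,730,3),np.uint8)[:600]; c[:270,:360]=a; c=np.zeros((360+225,730,3),np.uint8)
c[:225,:300]=crop(d["top"],285,165,60,45,5);c[225:,:360]=w;c[225:,365:725]=o
cv2.imwrite("pics/c3.png",c)
```

```text
[505.080198   -67.19753387  37.44682406] [-1.50444659  5.23465805  1.3833423 ]
```

View pics/c3.png

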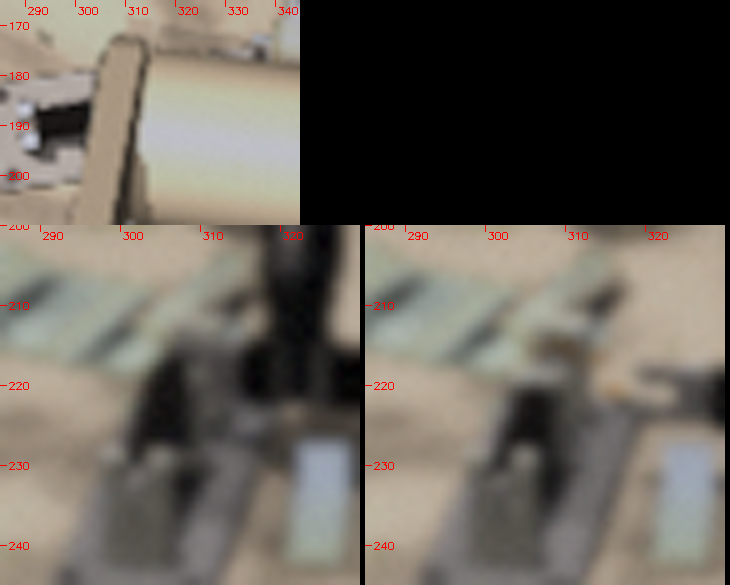

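The bore end of the roller has risen: in the side crop its top went from row 220 to row 216. Let the bar back, withdraw the fork, lift and turn toward the stand.

Call:
{"fn": "play_rows", "kwargs": {
  "rows": [
    {"dp": [0,0.15,0],"turn": [0,0,0],"fingers": 1},
    {"dp": [0,0.2,0],"turn": [0,0,0],"fingers": 1},
    {"dp": [0.3,0,0],"turn": [0,0,0],"fingers": 1},
    {"dp": [0.6,0,0],"turn": [0,0,0],"fingers": 1},
    {"dp": [0.6,0,0],"turn": [0,0,0],"fingers": 1}
  ]
}}

```text
clock: 8.62
eef_pos: [443.5, -62.4, 37.5]
tcp_rot: [-3.141, 0.001, -2.989]
contact_force: [-0.8, -0.0, -1.1]
opening: 0.189
grasp_force: 120.7
```

Call:
{"fn": "play_rows", "kwargs": {
  "rows": [
    {"dp": [0,0,-0.9],"turn": [0,0,0],"fingers": 1},
    {"dp": [0,0,-0.9],"turn": [0,0,0],"fingers": 1},
    {"dp": [0,0,-0.9],"turn": [0,0,0],"fingers": 1},
    {"dp": [0,0,-0.9],"turn": [0,0,0],"fingers": 1},
    {"dp": [0,0,-0.9],"turn": [0,0,0],"fingers": 1}
  ]
}}

```text
clock: 9.03
eef_pos: [443.0, -62.6, 219.2]
tcp_rot: [-3.141, 0.0, -2.99]
contact_force: [1.5, 0.2, -1.0]
opening: 0.186
grasp_force: 120.6
```

Call:
{"fn": "play_rows", "kwargs": {
  "rows": [
    {"dp": [0.46,-0.83,0],"turn": [0,0,0],"fingers": 1},
    {"dp": [0.46,-0.83,0],"turn": [0,0,0],"fingers": 1},
    {"dp": [0.46,-0.83,0],"turn": [0,0,0],"fingers": 1},
    {"dp": [0.46,-0.83,0],"turn": [0,0,0],"fingers": 1}
  ]
}}

```text
clock: 9.37
eef_pos: [390.1, -206.0, 217.8]
tcp_rot: [-3.14, 0.001, -2.989]
contact_force: [1.2, -1.2, -0.1]
opening: 0.19
grasp_force: 120.7
```

Call:
{"fn": "play_rows", "kwargs": {
  "rows": [
    {"dp": [0,0,0],"turn": [0,0,1],"fingers": 1},
    {"dp": [0,0,0],"turn": [0,0,1],"fingers": 1},
    {"dp": [0,0,0],"turn": [0,0,1],"fingers": 1},
    {"dp": [0,0,0],"turn": [0,0,1],"fingers": 1},
    {"dp": [0,0,0],"turn": [0,0,1],"fingers": 1}
  ]
}}

```text
clock: 9.78
eef_pos: [390.5, -205.0, 217.3]
tcp_rot: [-3.141, 0.0, 2.764]
contact_force: [0.5, 0.1, -0.0]
opening: 0.185
grasp_force: 120.7
```

Call:
{"fn": "play_rows", "kwargs": {
  "rows": [
    {"dp": [0,0,0],"turn": [0,0,1],"fingers": 1},
    {"dp": [0,0,0],"turn": [0,0,1],"fingers": 1},
    {"dp": [0,0,0],"turn": [0,0,1],"fingers": 1},
    {"dp": [0,0,0],"turn": [0,0,1],"fingers": 1},
    {"dp": [0,0,0],"turn": [0,0,1],"fingers": 1}
  ]
}}

```text
clock: 10.2
eef_pos: [390.6, -204.8, 217.3]
tcp_rot: [-3.141, 0.0, 2.241]
contact_force: [-0.4, 0.9, -0.8]
opening: 0.183
grasp_force: 120.7
```

Call:
{"fn": "play_rows", "kwargs": {
  "rows": [
    {"dp": [0,0,0],"turn": [0,0,1],"fingers": 1},
    {"dp": [0,0,0],"turn": [0,0,1],"fingers": 1},
    {"dp": [0,0,0],"turn": [0,0,1],"fingers": 1},
    {"dp": [0,0,0],"turn": [0,0,1],"fingers": 1},
    {"dp": [0,0,0],"turn": [0,0,1],"fingers": 1}
  ]
}}

```text
clock: 10.62
eef_pos: [390.6, -204.8, 217.3]
tcp_rot: [-3.141, 0.001, 1.717]
contact_force: [-1.0, -0.9, -0.2]
opening: 0.183
grasp_force: 120.7
```

Call:
{"fn": "play_rows", "kwargs": {
  "rows": [
    {"dp": [0,0,0],"turn": [0,0,1],"fingers": 1},
    {"dp": [0,0,0],"turn": [0,0,1],"fingers": 1},
    {"dp": [0,0,0],"turn": [0,0,1],"fingers": 1},
    {"dp": [0,0,0],"turn": [0,0,1],"fingers": 1},
    {"dp": [0,0,0],"turn": [0,0,1],"fingers": 1}
  ]
}}

```text
clock: 11.03
eef_pos: [390.6, -204.8, 217.3]
tcp_rot: [3.141, 0.001, 1.193]
contact_force: [0.1, -0.2, -1.4]
opening: 0.184
grasp_force: 120.7
```

Call:
{"fn": "play_rows", "kwargs": {
  "rows": [
    {"dp": [0,0,0],"turn": [0,0,1],"fingers": 1},
    {"dp": [0,0,0],"turn": [0,0,1],"fingers": 1},
    {"dp": [0,0,0],"turn": [0,0,1],"fingers": 1},
    {"dp": [0,0,0],"turn": [0,0,1],"fingers": 1},
    {"dp": [0,0,0],"turn": [0,0,1],"fingers": 1}
  ]
}}

```text
clock: 11.45
eef_pos: [390.6, -204.8, 217.3]
tcp_rot: [3.141, 0.0, 0.67]
contact_force: [0.1, 0.4, -0.6]
opening: 0.185
grasp_force: 120.7
```

Call:
{"fn": "play_rows", "kwargs": {
  "rows": [
    {"dp": [0,0,0],"turn": [0,0,1],"fingers": 1},
    {"dp": [0,0,0],"turn": [0,0,1],"fingers": 1},
    {"dp": [0,0,0],"turn": [0,0,1],"fingers": 1},
    {"dp": [0,0,0],"turn": [0,0,1],"fingers": 1},
    {"dp": [0,0,0],"turn": [0,0,1],"fingers": 1}
  ]
}}

```text
clock: 11.87
eef_pos: [390.6, -204.8, 217.3]
tcp_rot: [3.141, 0.0, 0.146]
contact_force: [0.4, 0.5, -1.2]
opening: 0.189
grasp_force: 120.7
```

Call:
{"fn": "play_rows", "kwargs": {
  "rows": [
    {"dp": [0,0,0],"turn": [0,1,0],"fingers": 1},
    {"dp": [0,0,0],"turn": [0,1,0],"fingers": 1},
    {"dp": [0,0,0],"turn": [0,1,0],"fingers": 1},
    {"dp": [0,0,0],"turn": [0,1,0],"fingers": 1},
    {"dp": [0,0,0],"turn": [0,1,0],"fingers": 1}
  ]
}}

```text
clock: 12.28
eef_pos: [390.3, -204.1, 217.3]
tcp_rot: [3.141, -0.503, 0.153]
contact_force: [-0.1, 1.2, -1.2]
opening: 0.185
grasp_force: 120.7
```

```bash
python3 -c "
from rig import r
s=r.sense();print(s)"
```

```text
{'clock': 12.2833, 'qpos': array([-0.79443254, -0.06695597,  2.28086079,  0.63383871,  0.72103232,
        0.18343032]), 'qvel': array([-0.74784089, -0.06424499,  0.4987648 ,  1.85199096, -0.25315748,
       -2.18769483]), 'joint_efforts': array([  5.99050954, -26.62675202, -33.51146936,  -1.18631825,
        -0.86510276,   3.74704331]), 'eef_pos': array([ 390.3498164 , -204.1049985 ,  217.34607032]), 'tcp_rot': array([ 3.14101741, -0.50306514,  0.15255207]), 'contact_force': array([-0.13417524,  1.21596324, -1.18304614]), 'wrist_torque': array([0.04919236, 0.37155664, 0.02374476]), 'grasp_force': 120.70311069488525, 'opening': 0.18498714052801132}
```

Call:
{"fn": "play_rows", "kwargs": {
  "rows": [
    {"dp": [0,0,0],"turn": [0,0.8,0],"fingers": 1},
    {"dp": [0,0,0],"turn": [0,0.8,0],"fingers": 1},
    {"dp": [0,0,0],"turn": [0,0.8,0],"fingers": 1},
    {"dp": [0,0,0],"turn": [0,0.8,0],"fingers": 1},
    {"dp": [0,0,0],"turn": [0,0.8,0],"fingers": 1}
  ]
}}

```text
clock: 12.7
eef_pos: [390.6, -203.5, 217.2]
tcp_rot: [-3.139, -0.898, 0.151]
contact_force: [-0.0, 1.0, -2.4]
opening: 0.183
grasp_force: 120.7
```

```bash
python3 -c "
from rig import r
s=r.sense();print(s['qpos'],s['qvel'],s['tcp_rot'])"
```

```text
[-1.10153128  0.04553334  2.45320641  1.33308746  0.87145426 -0.72795949] [-0.75757009  0.58364108  0.38772386  1.41972151  0.79940143 -2.11397499] [-3.13874455 -0.89790194  0.15145773]
```

Call:
{"fn": "play_rows", "kwargs": {
  "rows": [
    {"dp": [0,0,0],"turn": [0,0,0],"fingers": 1},
    {"dp": [0,0,0],"turn": [0,0,0],"fingers": 1}
  ]
}}

```text
clock: 12.87
eef_pos: [389.8, -203.0, 215.3]
tcp_rot: [-3.125, -0.89, 0.139]
contact_force: [0.3, -0.1, -1.1]
opening: 0.183
grasp_force: 120.8
```

```bash
cat > h.py <<'E'
from m import *
from rig import r
from scipy.spatial.transform import Rotation as Ro
s=r.sense(); P=s["eef_pos"]; R=Ro.from_euler("xyz",s["tcp_rot"]).as_matrix()
eye=P+R@[61.5,0,-10.2]
so=np.array([427.9,-327.]);st=.136
Rs=np.array([[np.cos(st),-np.sin(st),0],[np.sin(st),np.cos(st),0],[0,0,1]])
W=lambda x,y,z: np.r_[so,0]+Rs@[x,y,z]
inst=lambda X: Rs.T@(X-np.r_[so,0])
def go(x,y,z): return R.T@(W(x,y,z)-eye)/40
E
python3 - <<'E'
from h import *
import pickle
np.set_printoptions(precision=3,suppress=True)
print(s["tcp_rot"],s["qpos"],"eye",eye,inst(eye)); print("pre",go(0,85,190))
E
```

```text
[-3.125 -0.89   0.139] [-1.1    0.047  2.451  1.323  0.869 -0.712] eye [ 420.304 -198.917  269.552] [  9.84  127.93  269.552]
pre [-1.703  1.09   1.039]
```

Call:
{"fn": "play_rows", "kwargs": {
  "rows": [
    {"dp": [-0.57,0.36,0.35],"turn": [0,0,0],"fingers": 1},
    {"dp": [-0.57,0.36,0.35],"turn": [0,0,0],"fingers": 1},
    {"dp": [-0.57,0.36,0.35],"turn": [0,0,0],"fingers": 1},
    {"dp": [0,0,0],"turn": [0,0,0],"fingers": 1},
    {"dp": [0,0,0],"turn": [0,0,0],"fingers": 1}
  ]
}}

```text
clock: 13.28
eef_pos: [387.9, -246.2, 135.7]
tcp_rot: [-3.124, -0.892, 0.142]
contact_force: [-0.1, 1.0, -0.9]
opening: 0.184
grasp_force: 120.7
```

Run:
```python
from h import *
import pickle
np.set_printoptions(precision=3,suppress=True)
print(P,s["tcp_rot"],s["qpos"],"eye",eye,inst(eye))
d={n:r.grab_frame(n) for n in("side","top","wrist")}; pickle.dump(d,open("f4.pkl","wb"))
for n,X in [("eye",eye),("tip",W(0,56,183)),("root",W(0,6,170)),("fork",P+R@[-54.5,0,-10.2])]: print(n,*[(k,proj(d[k],X)[0].round(1).tolist()) for k in d])
c=np.zeros((600,790,3),np.uint8)
c[:300,:390]=crop(d["top"],370,195,65,50,6); c[:300,395:785]=crop(d["side"],325,145,65,50,6)
w=crop(d["wrist"],200,150,240,200,1); w=cv2.resize(d["wrist"]["pixels"][:,:,::-1],(464,290)); c[305:595,:464]=w
cv2.imwrite("pics/c4.png",c)
```

```text
[ 387.95  -246.239  135.737] [-3.124 -0.892  0.142] [-1.169  0.332  2.426  1.484  0.863 -1.056] eye [ 418.353 -242.074  190.002] [  2.055  85.436 190.002]
eye ('side', [357.3, 168.3]) ('top', [391.8, 228.2]) ('wrist', [311.9, 150.9])
tip ('side', [358.3, 167.5]) ('top', [401.8, 227.4]) ('wrist', [382.1, 166.7])
root ('side', [359.0, 166.5]) ('top', [418.2, 224.7]) ('wrist', [487.1, 186.3])
fork ('side', [375.0, 190.9]) ('top', [391.4, 251.9]) ('wrist', [311.2, 371.9])
```

View pics/c4.png

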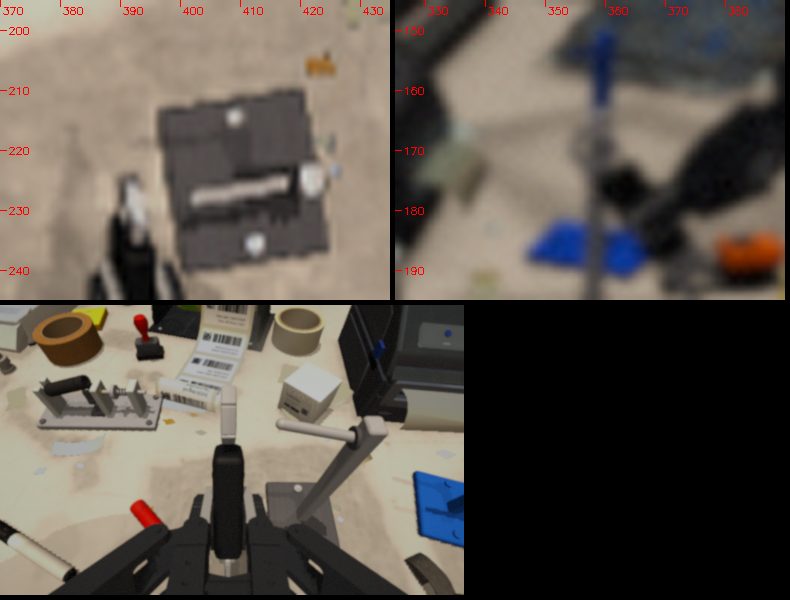

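The wrist view shows the eye ring centred at about (314,151), as predicted, with the peg tip at (383,164) and root at (492,181), and the roller tilted up in the bracket. The side view has the ring at (357.5,168.5). Slide the eye along the peg.

Run:
```python
from h import *
np.set_printoptions(precision=3,suppress=True)
a=go(0,85,191.5); b=go(0,36,178.8)
print(a,b-a,(b-a)/5)
```

```text
[-0.06   0.016 -0.024] [-0.26   1.226  0.175] [-0.052  0.245  0.035]
```

Call:
{"fn": "play_rows", "kwargs": {
  "rows": [
    {"dp": [-0.06,0.02,-0.02],"turn": [0,0,0],"fingers": 1},
    {"dp": [-0.05,0.245,0.035],"turn": [0,0,0],"fingers": 1},
    {"dp": [-0.05,0.245,0.035],"turn": [0,0,0],"fingers": 1},
    {"dp": [-0.05,0.245,0.035],"turn": [0,0,0],"fingers": 1}
  ]
}}

```text
clock: 13.77
eef_pos: [390.2, -278.7, 128.5]
tcp_rot: [-3.136, -0.895, 0.151]
contact_force: [0.8, -0.7, -1.4]
opening: 0.185
grasp_force: 120.7
```

Call:
{"fn": "play_rows", "kwargs": {
  "rows": [
    {"dp": [-0.05,0.245,0.035],"turn": [0,0,0],"fingers": 1},
    {"dp": [-0.05,0.245,0.035],"turn": [0,0,0],"fingers": 1},
    {"dp": [0,0,0],"turn": [0,0,0],"fingers": 1}
  ]
}}

```text
clock: 14.02
eef_pos: [393.0, -299.3, 122.6]
tcp_rot: [-3.134, -0.895, 0.148]
contact_force: [0.5, 0.6, -2.1]
opening: 0.184
grasp_force: 120.7
```

Run:
```python
from h import *
print(s["contact_force"],inst(eye))
d={n:r.grab_frame(n) for n in("top","wrist")}
c=np.zeros((400,790,3),np.uint8)
c[:300,:390]=crop(d["top"],370,195,65,50,6); c[:,395:795]=crop(d["wrist"],250,80,200,200,2,20)[:,:395]
cv2.imwrite("pics/c5.png",c)
```

```text
[ 0.48278836  0.64660174 -2.12888664] [ -0.26521656  32.4718435  176.90448422]
```

View pics/c5.png

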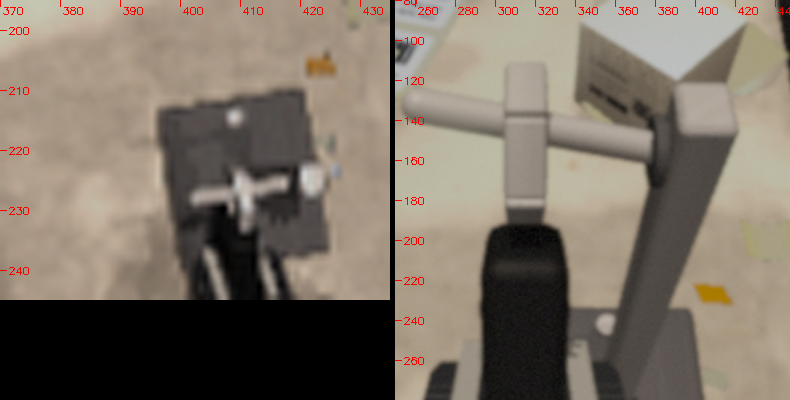

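The peg passes through the eye in the wrist view (ring at u 305–325, peg from 260 to 380). Lower onto the peg, release and back off.

Call:
{"fn": "play_rows", "kwargs": {
  "rows": [
    {"dp": [-0.1,0,0.08],"turn": [0,0,0],"fingers": 1},
    {"dp": [0,0,0],"turn": [0,0,0],"fingers": 1}
  ]
}}

```text
clock: 14.28
eef_pos: [393.7, -296.4, 119.0]
tcp_rot: [-3.132, -0.899, 0.147]
contact_force: [2.5, -1.2, 9.1]
opening: 0.185
grasp_force: 121.7
```

Call:
{"fn": "play_rows", "kwargs": {
  "rows": [
    {"dp": [0,0,0],"turn": [0,0,0],"fingers": 0.74},
    {"dp": [0,0,0],"turn": [0,0,0],"fingers": 0.68},
    {"dp": [0,0,0],"turn": [0,0,0],"fingers": 0.62},
    {"dp": [0,0,0],"turn": [0,0,0],"fingers": 0.6},
    {"dp": [0,0,0],"turn": [0,0,0],"fingers": 0.6}
  ]
}}

```text
clock: 14.7
eef_pos: [392.5, -296.2, 117.7]
tcp_rot: [-3.132, -0.894, 0.148]
contact_force: [0.7, -0.3, 0.1]
opening: 0.4
grasp_force: 0.0
```

Call:
{"fn": "play_rows", "kwargs": {
  "rows": [
    {"dp": [0,0,-0.3],"turn": [0,0,0],"fingers": 0.6},
    {"dp": [0,0,-0.5],"turn": [0,0,0],"fingers": 0.6},
    {"dp": [0,0,-0.5],"turn": [0,0,0],"fingers": 0.6},
    {"dp": [0,0,-0.5],"turn": [0,0,0],"fingers": 0.6},
    {"dp": [0,0,-0.5],"turn": [0,0,0],"fingers": 0.6}
  ]
}}

```text
clock: 15.12
eef_pos: [321.0, -307.6, 175.7]
tcp_rot: [-3.131, -0.894, 0.148]
contact_force: [-0.1, 0.3, 0.7]
opening: 0.398
grasp_force: 0.0
```

Run:
```python
from h import *
import pickle
print(P,s["tcp_rot"],s["qpos"],s["contact_force"])
d={n:r.grab_frame(n) for n in("top","side","wrist")}; pickle.dump(d,open("f5.pkl","wb"))
o=pickle.load(open("f4.pkl","rb"))
# predicted hung tool in side view vs. darkness there
for k in ("side","top"):
    for (y,z) in [(25,165),(25,105),(20,165),(20,105),(15,105)]:
        q=proj(d[k],W(0,y,z))[0].round().astype(int); g=lambda f:f["pixels"][q[1]-1:q[1]+2,q[0]-1:q[0]+2].mean((0,1)).round()
        print(k,y,z,q,g(d[k]),g(o[k]))
def show(k,x0,y0,w,h):
    g=cv2.cvtColor(d[k]["pixels"],cv2.COLOR_RGB2GRAY)[y0:y0+h,x0:x0+w]
    for i,row in enumerate(g): print(y0+i,"".join(" .:-=+*#%@"[::-1][v*9//255] for v in row))
show("side",340,155,45,50); show("top",390,205,45,40)
```

```text
[ 320.95316339 -307.59560065  175.72291394] [-3.1312712  -0.89406617  0.1478121 ] [-1.41315706  0.26237424  2.33090694  1.17182776  1.00862087 -0.89877919] [-0.10482206  0.26003814  0.69758109]
side 25 165 [359 169] [80. 75. 71.] [75. 70. 68.]
side 25 105 [358 183] [62. 62. 75.] [65. 65. 79.]
side 20 165 [359 169] [80. 75. 71.] [75. 70. 68.]
side 20 105 [358 183] [62. 62. 75.] [65. 65. 79.]
side 15 105 [358 182] [67. 66. 73.] [73. 71. 78.]
top 25 165 [411 226] [169. 162. 156.] [141. 130. 124.]
top 25 105 [408 226] [153. 146. 141.] [138. 128. 122.]
top 20 165 [413 225] [123. 115. 109.] [122. 113. 108.]
top 20 105 [409 225] [171. 167. 162.] [109. 100.  96.]
top 15 105 [411 225] [153. 146. 140.] [112. 104.  99.]
155 @@@@@@@@@@@@@@@@@@@@@@@@@@@@@@@@@@@@@@@@@@@@@
156 @@@@@@@@@@@@@@@@@@@@@@@@@@@@@@@@@@@@@@@@@@@@@
157 @@@@@@@@@@@@@@@@@@@@@@@@@@@@@@@@@@@@@@@@@@@@@
158 @@@@@@@@@@@@@@@@@@@@@@@@@@@@@@@@@@@@@@@@@@@@@
159 @@@@@@@@@@@@@@@@@@@@@@@@@@@@@@@@@@@@@@@@@@@@@
160 @@@@@@@@@@@@@@@@@@@@@@@@@@@@@@@@@@@@@@@@@@@@@
161 @@@@@@@@@@@@@@@@@@@@@@@@@@@@@@@@@@@@@@@@@@@@@
162 @@@@@@@@@@@@@@@@@@@@@@@@@@@
[... 3485 characters left out ...]
@@@@@@@@@@@@@@@@@@@@@@@@@@@@@@@@@
233 @@@@@@@@@@@@@@@@@@@@@@@@@@@@@@@@@@@@@@@@@@@@@
234 @@@@@@@@@@@@@@@@@@@@@@@@@@@@@@@@@@@@@@@@@@@@@
235 @@@@@@@@@@@@@@@@@@@@@@@@@@@@@@@@@@@@@@@@@@@@@
236 @@@@@@@@@@@@@@@@@@@@@@@@@@@@@@@@@@@@@@@@@@@@@
237 @@@@@@@@@@@@@@@@@@@@@@@@@@@@@@@@@@@@@@@@@@@@@
238 @@@@@@@@@@@@@@@@@@@@@@@@@@@@@@@@@@@@@@@@@@@@@
239 @@@@@@@@@@@@@@@@@@@@@@@@@@@@@@@@@@@@@@@@@@@@@
240 @@@@@@@@@@@@@@@@@@@@@@@@@@@@@@@@@@@@@@@@@@@@@
241 @@@@@@@@@@@@@@@@@@@@@@@@@@@@@@@@@@@@@@@@@@@@@
242 @@@@@@@@@@@@@@@@@@@@@@@@@@@@@@@@@@@@@@@@@@@@@
243 @@@@@@@@@@@@@@@@@@@@@@@@@@@@@@@@@@@@@@@@@@@@@
244 @@@@@@@@@@@@@@@@@@@@@@@@@@@@@@@@@@@@@@@@@@@@@<stdin>:13: RuntimeWarning: overflow encountered in scalar multiply
```

Run:
```python
from m import *
import pickle
d=pickle.load(open("f5.pkl","rb"))
def show(k,x0,y0,w,h):
    g=cv2.cvtColor(d[k]["pixels"],cv2.COLOR_RGB2GRAY)[y0:y0+h,x0:x0+w].astype(int)
    for i,row in enumerate(g): print(y0+i,"".join("@%#*+=-:. "[min(9,v//20)] for v in row))
show("side",345,160,28,38); show("top",398,214,28,24)
```

```text
160 ...:::::::::=*#*=-----======
161 .::.:..:::::=*#*=-----------
162 :::::::::::-=+*+=---------::
163 ::::::::----=++==----------:
164 :::---------=====-----------
165 -----------======-----------
166 ----------======------------
167 -----:::-=++++++=-:::::-----
168 ---:::::-=+++**+=-:::::::---
169 --::::::-===+**+=-::::::::::
170 ::::::::-==++**+=-::::::::::
171 :::::::--=+++**+-:::::::::::
172 ::::::-=++*****=-:::::::::::
173 -::::-=*######*=-:::::::::::
174 -:::-=*%%%%%%#*=-:::::::::::
175 ----=+#%@@@@%#*=::::::::::::
176 ----=*%@@@@@%#*=::::::::.:::
177 ---=+#%@@@@@%#*=::::::::::::
178 ---=*%@@@@@@%#*=::::::::::::
179 :-=+#%@@@@@%##+=-:::::::::::
180 :-=*%@@@@@@%#*+=-:::::::::::
181 :-=#%@@@@@%##*+=---:::::::::
182 :-+#@@@@@@%#***+=-----------
183 :-*%@@@@@%%#****++=====-----
184 -=#%@@@@@%###*###***++++=---
185 -+%@@@@@%%###########***+=--
186 =*%@@@@@%##***#########*+=--
187 =*%@@@@@%##**#########*+=---
188 +*#%%@%%###***#######*+==--=
189 +*####***+****#####**+==-==+
190 +**##*=---=+********==--=++*
191 ++***=-::::=+*+===+=-::-+*##
192 ==+*+-:::::=++=-:--::::-+#%%
193 -=+++-:
[... 245 characters left out ...]
*++::::
217 @@@@@@@@@%#*******+*****-::-
218 @@@@@@@@@@%*******+***+*-::=
219 @@@@@@@%%%%#************-:-=
220 %@@@@@@@#********+*****+=.:-
221 %%@@@@@@*+=+************+:.:
222 ##%%@@@@#*.:+*********=-:::.
223 *##%%@@@#*  :*#####%##.  .:.
224 #*##%@@@%-:  +##*===*#   .-:
225 ***##%@@%-+  :--:...##.  .=:
226 ***#*====:-   ..:--=%#-  :=:
227 +**+:.....:- .==+###%%+:-=::
228 +**+::--==+#::*#######***+::
229 +***+*#%%%##==*#######***+::
230 =**####%%%%#=+***#####***+::
231 =**#########*****#*#******-:
232 :*###***####**************=:
233 :*****+**##***+**********+=:
234 :+****++*#***-::+*********=:
235 :+**++*+*****.  +****+****+:
236 :+*****++****: :+****+****+:
237 :=*****+*****+-+****++*=---.
```

The tool's eye is on the peg and the tool hangs swung a little beyond vertical, clear of the gripper. Raise and straighten the gripper.

Call:
{"fn": "play_rows", "kwargs": {
  "rows": [
    {"dp": [0.6,0,-0.5],"turn": [0,0,0],"fingers": 0.6},
    {"dp": [0.6,0,-0.5],"turn": [0,0,0],"fingers": 0.6},
    {"dp": [0,0,0],"turn": [0,-0.9,0],"fingers": 0.4},
    {"dp": [0,0,0],"turn": [0,-0.9,0],"fingers": 0.4},
    {"dp": [0,0,0],"turn": [0,-0.9,0],"fingers": 0.4}
  ]
}}

```text
clock: 15.68
eef_pos: [321.0, -308.8, 238.1]
tcp_rot: [-3.136, -0.609, 0.151]
contact_force: [0.1, 1.0, -0.5]
opening: 0.6
grasp_force: 0.0
```

Call:
{"fn": "play_rows", "kwargs": {
  "rows": [
    {"dp": [0,0,0],"turn": [0,-0.9,0],"fingers": 0.4},
    {"dp": [0,0,0],"turn": [0,-0.9,0],"fingers": 0.4},
    {"dp": [0,0,0],"turn": [0,-0.9,0],"fingers": 0.4},
    {"dp": [0,0,0],"turn": [0,-0.9,0],"fingers": 0.4},
    {"dp": [0,0,0],"turn": [0,-0.9,0],"fingers": 0.4}
  ]
}}

```text
clock: 16.1
eef_pos: [321.6, -307.9, 237.8]
tcp_rot: [-3.137, -0.137, 0.156]
contact_force: [0.2, 0.9, -1.1]
opening: 0.6
grasp_force: 0.0
```

Call:
{"fn": "play_rows", "kwargs": {
  "rows": [
    {"dp": [0,0,0],"turn": [0,-0.9,0],"fingers": 0.4},
    {"dp": [0,0,0],"turn": [0,-0.4,0],"fingers": 0.4},
    {"dp": [0,0,0],"turn": [0,0,0],"fingers": 0.4}
  ]
}}

```text
clock: 16.35
eef_pos: [322.9, -307.2, 236.9]
tcp_rot: [-3.134, -0.003, 0.16]
contact_force: [0.6, -0.2, 0.5]
opening: 0.601
grasp_force: 0.0
```

Call:
{"fn": "play_rows", "kwargs": {
  "rows": [
    {"dp": [0.684,-0.69,0],"turn": [0,0,0],"fingers": 0.4},
    {"dp": [0.684,-0.69,0],"turn": [0,0,0],"fingers": 0.4},
    {"dp": [0.684,-0.69,0],"turn": [0,0,0],"fingers": 0.4},
    {"dp": [0.684,-0.69,0],"turn": [0,0,0],"fingers": 0.4},
    {"dp": [0.684,-0.69,0],"turn": [0,0,0],"fingers": 0.4}
  ]
}}

```text
clock: 16.77
eef_pos: [434.7, -148.5, 238.4]
tcp_rot: [-3.133, -0.005, 0.156]
contact_force: [1.2, -0.6, -0.3]
opening: 0.598
grasp_force: 0.0
```

Call:
{"fn": "play_rows", "kwargs": {
  "rows": [
    {"dp": [0.684,-0.69,0],"turn": [0,0,0],"fingers": 0.4},
    {"dp": [0.684,-0.69,0],"turn": [0,0,0],"fingers": 0.4},
    {"dp": [0.684,-0.69,0],"turn": [0,0,0],"fingers": 0.4},
    {"dp": [0.684,-0.69,0],"turn": [0,0,0],"fingers": 0.4},
    {"dp": [0.684,-0.69,0],"turn": [0,0,0],"fingers": 0.4}
  ]
}}

```text
clock: 17.18
eef_pos: [548.4, 9.1, 239.7]
tcp_rot: [-3.133, -0.004, 0.157]
contact_force: [0.6, -0.9, -0.0]
opening: 0.604
grasp_force: 0.0
```

Call:
{"fn": "play_rows", "kwargs": {
  "rows": [
    {"dp": [0,0,0],"turn": [0,0,-1],"fingers": 0.4},
    {"dp": [0,0,0],"turn": [0,0,-1],"fingers": 0.4},
    {"dp": [0,0,0],"turn": [0,0,-1],"fingers": 0.4},
    {"dp": [0,0,0],"turn": [0,0,-1],"fingers": 0.4},
    {"dp": [0,0,0],"turn": [0,0,-1],"fingers": 0.4}
  ]
}}

```text
clock: 17.6
eef_pos: [547.5, 7.4, 239.5]
tcp_rot: [-3.136, -0.008, 0.686]
contact_force: [1.1, 0.3, -0.4]
opening: 0.603
grasp_force: 0.0
```

Call:
{"fn": "play_rows", "kwargs": {
  "rows": [
    {"dp": [0,0,0],"turn": [0,0,-1],"fingers": 0.4},
    {"dp": [0,0,0],"turn": [0,0,-1],"fingers": 0.4},
    {"dp": [0,0,0],"turn": [0,0,-1],"fingers": 0.4},
    {"dp": [0,0,0],"turn": [0,0,-1],"fingers": 0.4},
    {"dp": [0,0,0],"turn": [0,0,-1],"fingers": 0.4}
  ]
}}

```text
clock: 18.02
eef_pos: [547.5, 7.1, 239.6]
tcp_rot: [-3.141, -0.01, 1.209]
contact_force: [0.2, -0.4, -1.0]
opening: 0.598
grasp_force: 0.0
```

Call:
{"fn": "play_rows", "kwargs": {
  "rows": [
    {"dp": [0,0,0],"turn": [0,0,-1],"fingers": 0.4},
    {"dp": [0,0,0],"turn": [0,0,-1],"fingers": 0.4},
    {"dp": [0,0,0],"turn": [0,0,-1],"fingers": 0.4},
    {"dp": [0,0,0],"turn": [0,0,-1],"fingers": 0.4},
    {"dp": [0,0,0],"turn": [0,0,-0.93],"fingers": 0.4}
  ]
}}

```text
clock: 18.43
eef_pos: [547.5, 7.1, 239.6]
tcp_rot: [3.138, -0.009, 1.725]
contact_force: [-0.2, 0.4, 0.2]
opening: 0.603
grasp_force: 0.0
```

Call:
{"fn": "play_rows", "kwargs": {
  "rows": [
    {"dp": [0,0,0],"turn": [0,-0.85,0],"fingers": 0.4},
    {"dp": [0,0,0],"turn": [0,-0.85,0],"fingers": 0.4},
    {"dp": [0,0,0],"turn": [0,-0.8,0],"fingers": 0.4},
    {"dp": [0,0,0],"turn": [0,0,0],"fingers": 0.4},
    {"dp": [0,0,0],"turn": [0,0,0],"fingers": 0.4}
  ]
}}

```text
clock: 18.85
eef_pos: [547.2, 8.0, 239.4]
tcp_rot: [3.139, 0.252, 1.722]
contact_force: [0.0, 0.8, 0.8]
opening: 0.599
grasp_force: 0.0
```

Run:
```python
from h import *
import pickle
np.set_printoptions(precision=3,suppress=True)
print(P,s["tcp_rot"],s["qpos"])
d={n:r.grab_frame(n) for n in("top","side","wrist")}; pickle.dump(d,open("f6.pkl","wb"))
b=np.r_[552.5,-12.7,0];t=.1524;B=np.array([[np.cos(t),-np.sin(t),0],[np.sin(t),np.cos(t),0],[0,0,1]])
a=np.radians(14)
for n,p in [("pivot",(0,67,48)),("center",(0,67-41*np.cos(a),48+41*np.sin(a))),("bore",(0,67-75*np.cos(a),48+75*np.sin(a))),("block",(0,-15,62)),("block2",(0,-68,62))]:
    X=b+B@p; print(n,X,*[(k,proj(d[k],X)[0].round(1).tolist()) for k in d])
X=b+B@(0,67-41*np.cos(a),48+41*np.sin(a))
for k in (50,20,0): # grasp point k mm short of the centre
    print(k,R.T@(X-R[:,2]*k+R[:,2]*18.7-P)/40)
# dark pixels in the wrist view near the predicted roller
g=cv2.cvtColor(d["wrist"]["pixels"],cv2.COLOR_RGB2GRAY).astype(int)
q=proj(d["wrist"],X)[0].astype(int)
for y in range(q[1]-60,min(400,q[1]+60),4): print(y,q[0]-70,"".join("@%#*+=-:. "[min(9,v//20)] for v in g[y,q[0]-70:q[0]+70:2]))
# roller in side view
ii=cv2.cvtColor(d["side"]["pixels"],cv2.COLOR_RGB2GRAY).astype(int)
for y in range(205,250): print(y,"".join("@%#*+=-:. "[min(9,v//20)] for v in ii[y,285:325]))
```

```text
[547.192   7.995 239.387] [3.139 0.252 1.722] [ 0.169  0.227  1.815 -0.281  1.118  0.144]
pivot [542.329  53.523  48.   ] ('top', [291.0, 190.0]) ('side', [302.3, 231.8]) ('wrist', [313.3, 75.7])
center [548.368  14.202  57.919] ('top', [303.2, 187.6]) ('side', [304.4, 223.8]) ('wrist', [313.5, 121.8])
bore [553.376 -18.405  66.144] ('top', [313.5, 185.7]) ('side', [306.0, 217.4]) ('wrist', [313.6, 157.2])
block [554.777 -27.526  62.   ] ('top', [316.4, 185.3]) ('side', [306.5, 217.3]) ('wrist', [313.6, 163.8])
block2 [562.823 -79.912  62.   ] ('top', [333.1, 182.5]) ('side', [309.0, 210.9]) ('wrist', [313.8, 207.3])
50 [1.277 0.043 3.573]
20 [1.277 0.043 4.323]
0 [1.277 0.043 4.823]
61 243 ++++*********************+-:::::::::::----:::::::-------::::::::::::::
65 243 +++***************++******=::-=+=============-----------::::::::::::::
69 243 +++*************++++******=-++======-:-====+==-----------:::::::::::::
73 243 +**************+++++******==++======:.:-======-----------:::::::::::..
77 243 ***************+++++******+++:....:=-::=-.  ..-----------::::::::::::.
81 243 --------**
[... 3277 characters left out ...]
++++++*####******+++=-:..
235 ..........:-=+++++++**###******++++=-:..
236 .::::...::-==+++++++**###******++++=-:..
237 ::::::::--==+++++*++**#######**++++=-:..
238 ::::::::-==+++++++++**#######**+++++-:..
239 ::::::---=++++++++++***######**+***+-:..
240 :-------==++++++++++***######******=-:..
241 ------==++++++++++++***##%%#######*+-:::
242 -----==++++===+++++++**############*+===
243 ----===+*+==========+++*#############***
244 ----===+*+============+*#%%#############
245 ----===+++============*#%%##############
246 ----==+++++++++++====+*#%%%#############
247 -----==+++++**+++++++**#################
248 -----------===+++++++**#################
249 ----:::....::-------==*#################
```

Call:
{"fn": "play_rows", "kwargs": {
  "rows": [
    {"dp": [0.32,0.03,0.9],"turn": [0,0,0],"fingers": 0.4},
    {"dp": [0.32,0.02,0.9],"turn": [0,0,0],"fingers": 0.4},
    {"dp": [0.32,0.02,0.9],"turn": [0,0,0],"fingers": 0.4},
    {"dp": [0.32,0.02,0.87],"turn": [0,0,0],"fingers": 0.4},
    {"dp": [0,0,0],"turn": [0,0,0],"fingers": 0.4}
  ]
}}

```text
clock: 19.42
eef_pos: [546.2, 19.4, 83.5]
tcp_rot: [-3.136, 0.254, 1.719]
contact_force: [-1.8, -0.1, -0.0]
opening: 0.603
grasp_force: 0.0
```

Run:
```python
from h import *
import pickle
np.set_printoptions(precision=3,suppress=True)
print(P,s["tcp_rot"])
d={n:r.grab_frame(n) for n in("wrist",)}; pickle.dump(d,open("f7.pkl","wb"))
b=np.r_[552.5,-12.7,0];t=.1524;B=np.array([[np.cos(t),-np.sin(t),0],[np.sin(t),np.cos(t),0],[0,0,1]])
a=np.radians(14)
X=b+B@(0,67-41*np.cos(a),48+41*np.sin(a))
print("centre px",proj(d["wrist"],X),"grasp pt px",proj(d["wrist"],P-R[:,2]*18.7+0*R[:,2]),"at depth",proj(d["wrist"],P+R[:,2]*31.3))
for k in (20,0): print(k,R.T@(X-R[:,2]*k+R[:,2]*18.7-P)/40)
g=cv2.cvtColor(d["wrist"]["pixels"],cv2.COLOR_RGB2GRAY).astype(int)
for y in range(100,400,8): print(y,"".join("@%#*+=-:. "[min(9,v//20)] for v in g[y,180:450:2]))
```

```text
[546.173  19.38   83.505] [-3.136  0.254  1.719]
centre px [[314.243 239.991]] grasp pt px [[310.854 287.229]] at depth [[311.543 237.923]]
20 [0.029 0.039 0.621]
0 [0.029 0.039 1.121]
100 ++=+++=+++++++++++++++++++++++++++++++++************+++++++++++++++=----------------------------:::--::::::::::.....:::::::::::::::::::
108 +++=++++++=++++++++++++++++++++++++++++++****#####**+*++++++++++++++=--------------------:-+++++-::-:::::::::..::::::::::::::::::::....
116 +++=+++++++++++++++++++++++*++*++**+++++++**####**#**++++++++++++++++=-------------------=+++++++=--:::::::::::::::::::::::::::........
124 =+++=+++++++++++++++++++++*+++++*+++++++++****++*+++++++++++++++++++++=-----------------------::::--::::::::::::::::::::::::...........
132 .:=====+++++++++++*+++++++++++***++++++++++*++++*++++++++++++++++++++++++=-------------------------:::::::-::-::::::::::...............
140 ...:====++++++++++++++++++++++++++++++++++++++++++++++++++++++++++++++++++++=====+=----------------::::::::-:--::::::..................
148 .....-===++++++++++++++++++++++++++++++++++++++++++++++++++++++++++++++
[... 3702 characters left out ...]
##
364 %%%%%%%%%%%%@@%@%@@@%@@%%@@%@@@@%@@%-                           :*###+:.....          .=##***-.   :#@%@@%@@@@@@@%%@@@%@@@@@%###########
372 %%%+::::::::*@@@@@@@@@@@@@@%@@%@@%@@%-.=%@%%@@@@@@@@%@@%%**=-:-=*#*-:....:=+**#%%@@%%@@@@@@%%@@+.-#@%@@@@%@%%@@@@@@@@@@%%@#. ......-###
380 %=:.....::::+%@@@@@@%%@@@@@@@@@@@@@@%@%@@@@@@@@@@@@@@@@@@@@@@@%@@@@@%@@@@@@@@@@@@%@@@@@@@%@@@@@@%%@%@@@%@@@@@@@@@@%%%@@@@@+.....  ..::*
388 **++++++++++*%%%@@%@@%@%@%@@%@@@@@@@@@@@@@@@@@@@%%@@@@@@@@@%@@@@@@@%@@@@@@%@@@@%@%@@@@@@@@@@@@@@@@@%@@%@@@@@%@@@@@@@@@@@@@=..   ....:..
396 #************%@@@%@%@@@@@@@@@@@@@@@%@@@@@@@@@@@@@@@@@@%@@@@@@@@@@@@%%@@@@@@%%@%%@@@@%%@@@@@@@@@@%@%@@@@@@%@@@@@@@@@@@@%@@#:    ......
```

The wrist image (as numbers) has the roller centred at u≈320 with the gripper plane at ≈316, and its length running from rows 190 to 297, so the centre agrees with the prediction. Go down with a 2 mm side correction and grasp.

Call:
{"fn": "play_rows", "kwargs": {
  "rows": [
    {"dp": [0.03,0.05,0.4],"turn": [0,0,0],"fingers": 0.4},
    {"dp": [0,0,0.4],"turn": [0,0,0],"fingers": 0.4},
    {"dp": [0,0,0.32],"turn": [0,0,0],"fingers": 0.5},
    {"dp": [0,0,0],"turn": [0,0,0],"fingers": 0.6},
    {"dp": [0,0,0],"turn": [0,0,0],"fingers": 0.7}
  ],
  "force": 50
}}

```text
clock: 19.88
eef_pos: [554.3, 10.2, 47.0]
tcp_rot: [3.137, 0.256, 1.717]
contact_force: [-4.1, 0.6, 0.7]
opening: 0.305
grasp_force: 2.1
```

Call:
{"fn": "play_rows", "kwargs": {
  "rows": [
    {"dp": [0,0,0],"turn": [0,0,0],"fingers": 0.78},
    {"dp": [0,0,0],"turn": [0,0,0],"fingers": 0.9},
    {"dp": [0,0,0],"turn": [0,0,0],"fingers": 1},
    {"dp": [0,0,0],"turn": [0,0,0],"fingers": 1},
    {"dp": [0,0,0],"turn": [0,0,0],"fingers": 1}
  ]
}}

```text
clock: 20.3
eef_pos: [552.8, 10.0, 47.2]
tcp_rot: [3.14, 0.257, 1.718]
contact_force: [-5.6, -2.5, 3.1]
opening: 0.204
grasp_force: 48.6
```

Call:
{"fn": "play_rows", "kwargs": {
  "rows": [
    {"dp": [-0.05,0,-0.2],"turn": [0,0,0],"fingers": 1},
    {"dp": [-0.1,0,-0.4],"turn": [0,0,0],"fingers": 1},
    {"dp": [-0.2,0,-0.8],"turn": [0,0,0],"fingers": 1},
    {"dp": [-0.2,0,-0.8],"turn": [0,0,0],"fingers": 1},
    {"dp": [0,0,0],"turn": [0,0,0],"fingers": 1}
  ],
  "force": 60
}}

```text
clock: 20.72
eef_pos: [557.9, 12.6, 144.2]
tcp_rot: [3.126, 0.255, 1.716]
contact_force: [1.5, -0.6, -1.0]
opening: 0.2
grasp_force: 58.9
```

Call:
{"fn": "play_rows", "kwargs": {
  "rows": [
    {"dp": [-0.1,0,-0.4],"turn": [0,0,0],"fingers": 1},
    {"dp": [0,0,0],"turn": [0,0,0],"fingers": 1}
  ]
}}

```text
clock: 20.88
eef_pos: [555.7, 12.4, 157.2]
tcp_rot: [3.13, 0.255, 1.717]
contact_force: [0.3, -0.1, -1.5]
opening: 0.199
grasp_force: 58.8
```

Run:
```python
from h import *
import pickle
np.set_printoptions(precision=3,suppress=True)
print(P,s["tcp_rot"],s["opening"],s["grasp_force"])
d={n:r.grab_frame(n) for n in("wrist","side","top")}; pickle.dump(d,open("f8.pkl","wb"))
g=cv2.cvtColor(d["wrist"]["pixels"],cv2.COLOR_RGB2GRAY).astype(int)
for y in range(150,400,7): print(y,"".join("@%#*+=-:. "[min(9,v//20)] for v in g[y,220:420:2]))
q=proj(d["side"],P-R[:,2]*12)[0].astype(int); print(q)
g=cv2.cvtColor(d["side"]["pixels"],cv2.COLOR_RGB2GRAY).astype(int)
for y in range(q[1]-22,q[1]+25): print(y,"".join("@%#*+=-:. "[min(9,v//20)] for v in g[y,q[0]-25:q[0]+25]))
```

```text
[555.689  12.358 157.156] [3.13  0.255 1.717] 0.19935826999199055 58.84826302528381
150 .. ........-=----------=---==-=====================++++++++++++===-.                                
157 ..  . ......------------=----==============+===========++++++++===-.                                
164  ... .......:-----:::::-=--=======+**###########*##+====++++++:...                                  
171 .............------:::::-==========*############***-...:::::::.                                     
178 .............:---::::::-===========*######*++++++++-.........:                          ........    
185 .................       .--::...:===*#%###*++++++++-:::.......                   ...................
192  .............          .:.......:-=*###***++++++++-........:.  ................................... 
199  ............            ..........-+*##***+++++++*+=-::....:...................::...............   
206                          :........:+%@@@@%#*+++++**%@@@@@#-.::................................      
213                          .........:*@@@@@%@@@@@%@@@@@%%@@%-.:......
[... 4658 characters left out ...]
.::----::...::::........:::::--:........
207 ........:::--===-::....:....:..:.::::--==-:..... .
208 ........::-=+++--:::......::::...:::-=+++-:.......
209  ......::-=+++=-:::::....::::....::-=+**=-......  
210 ......::-==+=-:::::.....::-::....::-=**+-:........
211 ......:--=--:::........:--::......::-=+=:.........
212 ::::::-==-::..........:-=-::..::::::---::.........
213 :::::--=--:..........:-=+-::::--------:::.........
214 ::::-----::.........:-===::.:-==++++=-::::........
215 :::::::::::.......::-==-:...:-=++**++=-::.........
216 .::::::::....::..::-==-:....:-=++++++=-:..........
217 .................::---::....:-=++++++=::..........
218 ...................::::::::::-=++++++-:...........
```

The roller is lifted and held level with the fingers (dark, wrist rows 210–340, columns 300–335). Next the tray centre, from the opposite corners.

Run:
```python
from h import *
import pickle
np.set_printoptions(precision=3,suppress=True)
t=pickle.load(open("f0.pkl","rb"))["top"]
T=lambda q:(q[0]/6+160-.42,q[1]/6+176-.42)
C=[onz(t,T(q),25)[:2] for q in [(45,22),(303,50),(22,232)]]
print(C,(C[1]+C[2])/2, np.linalg.norm(C[0]-C[1]),np.linalg.norm(C[0]-C[2]))
# outer outline by dark/grey floor threshold
h=cv2.cvtColor(t["pixels"],cv2.COLOR_RGB2GRAY)[170:230,155:220]
m=(h<150).astype(np.uint8); n,l,st_,ce=cv2.connectedComponentsWithStats(m); i=1+st_[1:,4].argmax()
ys,xs=np.where(l==i); rc=cv2.minAreaRect(np.c_[xs,ys].astype(np.float32)); print(rc)
bx=cv2.boxPoints(rc)+[155,170]; Q=[onz(t,p,25)[:2] for p in bx]; print(Q,np.mean(Q,0))
c=(C[1]+C[2])/2; print("move",R.T@(np.r_[c,P[2]]-P)/40)
```

```text
[array([585.749, 462.351]), array([568.002, 318.864]), array([471.246, 474.37 ])] [519.624 396.617] 144.58005939375084 115.13180645931632
((31.277179718017578, 30.504026412963867), (45.24689865112305, 39.604774475097656), 8.426968574523926)
[array([463.072, 481.895]), array([591.189, 463.349]), array([566.886, 313.981]), array([439.962, 332.972])] [515.277 398.049]
move [ 9.324  0.579 -2.433]
```

Call:
{"fn": "play_rows", "kwargs": {
  "rows": [
    {"dp": [0,0,0],"turn": [0,0.8,0],"fingers": 1},
    {"dp": [0,0,0],"turn": [0,0.8,0],"fingers": 1},
    {"dp": [0,0,0],"turn": [0,0.83,0],"fingers": 1},
    {"dp": [0,0,0],"turn": [0,0,0.85],"fingers": 1},
    {"dp": [0,0,0],"turn": [0,0,0.8],"fingers": 1}
  ]
}}

```text
clock: 21.45
eef_pos: [553.2, 10.6, 152.2]
tcp_rot: [3.138, 0.0, 1.541]
contact_force: [-0.2, 0.4, -1.5]
opening: 0.202
grasp_force: 58.8
```

Call:
{"fn": "play_rows", "kwargs": {
  "rows": [
    {"dp": [0,0,0],"turn": [0,0,0.8],"fingers": 1},
    {"dp": [0.94,-0.2,0],"turn": [0,0,0],"fingers": 1},
    {"dp": [0.94,-0.2,0],"turn": [0,0,0],"fingers": 1},
    {"dp": [0.94,-0.2,0],"turn": [0,0,0],"fingers": 1},
    {"dp": [0.94,-0.2,0],"turn": [0,0,0],"fingers": 1}
  ]
}}

```text
clock: 21.87
eef_pos: [537.2, 165.9, 151.9]
tcp_rot: [3.138, 0.001, 1.461]
contact_force: [0.0, 0.7, -2.0]
opening: 0.197
grasp_force: 58.9
```

Call:
{"fn": "play_rows", "kwargs": {
  "rows": [
    {"dp": [0.94,-0.2,0],"turn": [0,0,0],"fingers": 1},
    {"dp": [0.94,-0.2,0],"turn": [0,0,0],"fingers": 1},
    {"dp": [0.94,-0.2,0],"turn": [0,0,0],"fingers": 1},
    {"dp": [0.94,-0.2,0],"turn": [0,0,0],"fingers": 1},
    {"dp": [0.94,-0.2,0],"turn": [0,0,0],"fingers": 1}
  ]
}}

```text
clock: 22.28
eef_pos: [517.5, 357.6, 151.5]
tcp_rot: [3.138, 0.001, 1.463]
contact_force: [-0.0, -0.2, -0.6]
opening: 0.199
grasp_force: 58.9
```

Call:
{"fn": "play_rows", "kwargs": {
  "rows": [
    {"dp": [0.94,-0.2,0],"turn": [0,0,0],"fingers": 1},
    {"dp": [0,0,0],"turn": [0,0,0],"fingers": 1},
    {"dp": [0,0,0],"turn": [0,0,0],"fingers": 1}
  ]
}}

```text
clock: 22.53
eef_pos: [513.6, 395.9, 151.2]
tcp_rot: [3.138, 0.001, 1.465]
contact_force: [0.5, -0.5, -1.2]
opening: 0.201
grasp_force: 58.8
```

Run:
```python
from h import *
import pickle
np.set_printoptions(precision=3,suppress=True)
print(P,s["tcp_rot"])
d={n:r.grab_frame(n) for n in("wrist","side","top")}; pickle.dump(d,open("f9.pkl","wb"))
tr=np.r_[519.6,396.6,0];t=-.11;B=np.array([[np.cos(t),-np.sin(t),0],[np.sin(t),np.cos(t),0],[0,0,1]])
for p in [(60,70,25),(60,-70,25),(-60,-70,25),(-60,70,25)]: print(p,proj(d["wrist"],tr+B@p)[0])
g=cv2.cvtColor(d["wrist"]["pixels"],cv2.COLOR_RGB2GRAY).astype(int)
for y in range(100,400,8): print(y,"".join("@%#*+=-:. "[min(9,v//20)] for v in g[y,160:480:3]))
```

```text
[513.597 395.949 151.161] [3.138 0.001 1.465]
(60, 70, 25) [395.019 104.069]
(60, -70, 25) [382.271 261.127]
(-60, -70, 25) [252.683 260.844]
(-60, 70, 25) [242.945 103.209]
100 .::::::..:::.....:::::::......-+======-----------::::::-:-:---------===========-...                        
108 ...::.....:::::::::::::.......-**=---:::::::::::::::::::::::::::-----=====-=#%+-.....                     .
116 ....::....:::::..:::::::......-**=----:::::::::::::::::::::::--------------=#%=-.......               . ...
124 ....::::...::::::::::::::.....-+*=-----:----::-:::::::::::-----------------+%#=:.........              .  .
132 :.....:.....:::::::::::::.....-=*=-----------------::::--------------------*%*=.............             ..
140 ::....::::::::::::::::::::....-=*=-----------------------------------------*%+-...............             
148 :::::::::::::::::::::::::::...-=+=-------------------==-------------------=##=-.................           
156 ::::::::::::::::::::::::::::..--+=------------+++-========----------------+%#=:...................         
164 ::::::::::::::::::::::::::
[... 2629 characters left out ...]
@@@%%@@%%@%%%%%@@%@%@@@@@@@@
356 @%@@@@@@@@%*=*%@@@@@%%%%%@@@%@@@@%@@@@@@@@=                 .*@@@@@%%@%@@@@@@@%%%@%@@%%%@*:.+%%%%%%@%@@@%@@
364 @@@%@@%%#+*%@@@@@%@@%@@%@@@@@@@@@@@@@@@@@@=            .   ..+@@@@%@@@@@@@@@@@@%@@%%%%%@%@@@#:.*%%%%%%%@@%@
372 @@%@%@%@@@@@@@@@@@@@@@@@%@@@@@@@@@@@@@@@@@@%%*+-.......:-+#%@@@@@@@@@@@@@@@@@@@%%@@@@@@@@@@@@@@%%%%%%%%%@@@
380 @@@@@@@@%@@@%@@@@@@@@*::%@@@@%@@%@@@@@@@@@@@@@@@@@@@@@@@@@@@@@@@@@@@@@@@@@@@@%@*.:#@@@@@@@@@@@@@%%%@%%%@%@%
388 @@@@@@@@@@@@@@@@@%%-...+@@@@@@@@@@@@@@@@@@@@@@@@@@@@@@@@@@@@@@@@%@@@@@@@@@@@@@@@-...=%%@@@@@@%@@@%%%%%%@@@@
396 @@@@%@@@@@@@@@@%+:..:*@@@@@@@@@@%@@@@@@@@@@@%@@@@@@@%@@%@@@@@@@@@@@@@@@@@%@@@@@@%%=....*@@@@@@@@@@@@@@@@%@@
```

Call:
{"fn": "play_rows", "kwargs": {
  "rows": [
    {"dp": [-0.1,0.15,0.9],"turn": [0,0,0],"fingers": 1},
    {"dp": [0,0,0.9],"turn": [0,0,0],"fingers": 1},
    {"dp": [0,0,0.8],"turn": [0,0,0],"fingers": 1},
    {"dp": [0,0,0.5],"turn": [0,0,0],"fingers": 1},
    {"dp": [0,0,0.2],"turn": [0,0,0],"fingers": 1}
  ],
  "force": 60
}}

```text
clock: 23.1
eef_pos: [519.2, 386.5, 17.1]
tcp_rot: [3.141, 0.004, 1.461]
contact_force: [-2.0, 0.2, -0.8]
opening: 0.199
grasp_force: 58.8
```

Call:
{"fn": "play_rows", "kwargs": {
  "rows": [
    {"dp": [0,0,0.15],"turn": [0,0,0],"fingers": 1},
    {"dp": [0,0,0.1],"turn": [0,0,0],"fingers": 1},
    {"dp": [0,0,0],"turn": [0,0,0],"fingers": 1},
    {"dp": [0,0,0],"turn": [0,0,0],"fingers": 1}
  ]
}}

```text
clock: 23.43
eef_pos: [521.7, 389.9, 12.0]
tcp_rot: [3.136, -0.001, 1.462]
contact_force: [0.4, -0.2, -1.1]
opening: 0.195
grasp_force: 58.8
```

Call:
{"fn": "play_rows", "kwargs": {
  "rows": [
    {"dp": [0,0,0.06],"turn": [0,0,0],"fingers": 1},
    {"dp": [0,0,0.03],"turn": [0,0,0],"fingers": 1},
    {"dp": [0,0,0],"turn": [0,0,0],"fingers": 1}
  ]
}}

```text
clock: 23.68
eef_pos: [521.0, 389.7, 7.6]
tcp_rot: [3.136, -0.0, 1.463]
contact_force: [0.1, -0.0, -2.0]
opening: 0.2
grasp_force: 58.8
```

Now release gently, lift away, and look.

Call:
{"fn": "play_rows", "kwargs": {
  "rows": [
    {"dp": [0,0,0],"turn": [0,0,0],"fingers": 0.78},
    {"dp": [0,0,0],"turn": [0,0,0],"fingers": 0.72},
    {"dp": [0,0,0],"turn": [0,0,0],"fingers": 0.66},
    {"dp": [0,0,0],"turn": [0,0,0],"fingers": 0.6},
    {"dp": [0,0,0],"turn": [0,0,0],"fingers": 0.55}
  ]
}}

```text
clock: 24.1
eef_pos: [520.9, 389.6, 7.3]
tcp_rot: [3.137, 0.0, 1.462]
contact_force: [-0.7, 0.2, 0.2]
opening: 0.451
grasp_force: 0.0
```

Call:
{"fn": "play_rows", "kwargs": {
  "rows": [
    {"dp": [0,0,-0.2],"turn": [0,0,0],"fingers": 0.55},
    {"dp": [0,0,-0.5],"turn": [0,0,0],"fingers": 0.55},
    {"dp": [0,0,-0.9],"turn": [0,0,0],"fingers": 0.55},
    {"dp": [0,0,-0.9],"turn": [0,0,0],"fingers": 0.55},
    {"dp": [-0.6,0,-0.6],"turn": [0,0,0],"fingers": 0.55}
  ]
}}

```text
clock: 24.52
eef_pos: [519.4, 369.3, 135.3]
tcp_rot: [3.133, -0.004, 1.464]
contact_force: [0.7, 1.1, 1.5]
opening: 0.449
grasp_force: 0.0
```

Call:
{"fn": "play_rows", "kwargs": {
  "rows": [
    {"dp": [-0.7,0,-0.6],"turn": [0,0,0],"fingers": 0.55},
    {"dp": [-0.7,0,-0.6],"turn": [0,0,0],"fingers": 0.55},
    {"dp": [0,0,0],"turn": [0,0,0],"fingers": 0.55},
    {"dp": [0,0,0],"turn": [0,0,0],"fingers": 0.55}
  ]
}}

```text
clock: 24.85
eef_pos: [512.3, 309.6, 181.5]
tcp_rot: [3.134, -0.002, 1.461]
contact_force: [-0.1, 0.4, -0.0]
opening: 0.45
grasp_force: 0.0
```

Run:
```python
from h import *
import pickle
np.set_printoptions(precision=3,suppress=True)
print(P)
d={n:r.grab_frame(n) for n in("wrist","side","top")}; pickle.dump(d,open("f10.pkl","wb"))
o=pickle.load(open("f0.pkl","rb"))
def show(k,x0,y0,w,h,sx=1,sy=1):
    g=cv2.cvtColor(d[k]["pixels"],cv2.COLOR_RGB2GRAY)[y0:y0+h:sy,x0:x0+w:sx].astype(int)
    for i,row in enumerate(g): print(y0+i*sy,"".join("@%#*+=-:. "[min(9,v//20)] for v in row))
show("wrist",180,0,300,260,3,6); print(); show("side",225,280,90,60,1,2); print(); show("side",345,160,28,36);print(); show("top",398,214,28,24)
tr=np.r_[519.6,396.6,0];t=-.11;B=np.array([[np.cos(t),-np.sin(t),0],[np.sin(t),np.cos(t),0],[0,0,1]])
for p in [(60,70,25),(60,-70,25),(-60,-70,25),(-60,70,25),(0,-40,15),(0,27,15),(0,41,15)]: print(p,proj(d["wrist"],tr+B@p)[0],proj(d["side"],tr+B@p)[0])
df=np.abs(d["top"]["pixels"].astype(int)-o["top"]["pixels"]).max(2)>45
n,l,S,c=cv2.connectedComponentsWithStats(df.astype(np.uint8))
print([(S[i].tolist()) for i in range(1,n) if S[i,4]>8])
```

```text
[512.258 309.564 181.504]
0 ::::::::::::::.....:-##=+++++++++++++++++++++++++++++++++++++****+#+-...............................
6 ::::::::::::::.....:-**---:--::::::::::::::::::::::::::::::---::-*#=-...............................
12 ::::::::::::::......-**---::::::::::::::::::::::::::::::::::::::-*#=:...............................
18 ::::::..::::::......-+#--:::::::::::::::::::::::::::::::::::::::-+#-:...............................
24 :::::::::::::::.....-+#=-:::::::::::::::::::::::::::::::::::::::-**-:...............................
30 ..:::::::::::::.....-+#--:::::::::::::::::::::::::::::::::::::::-*+-................................
36 ..::::::::::::::....-=#=-:::::::::::::::::-:.--:::::::::::::::::-*+-................................
42 ::::::::::::::::....-=#=-:::::::::::::::::-:.--:::::::::::::::::-+=-................................
48 :::::::::::::::::...-=#=-:::::::::::::::-=*+=+=-::::::::::::::::=+=-................................
54 :::::::::::::::::...:=#=-:::::::::::::::+##*****-:::::::::::::::=+-:................................
60 ::::::::::::::::::..:-#=-::::::::
[... 8397 characters left out ...]
84 313.746]
(60, -70, 25) [372.905 162.99 ] [261.147 281.904]
(-60, -70, 25) [243.64  163.181] [299.237 292.758]
(-60, 70, 25) [232.661  -8.154] [273.15  327.673]
(0, -40, 15) [308.285 128.98 ] [274.533 296.65 ]
(0, 27, 15) [307.915  50.77 ] [261.387 312.478]
(0, 41, 15) [307.835  33.115] [258.434 316.034]
[[116, 156, 136, 244, 13726], [148, 164, 10, 6, 13], [293, 185, 22, 10, 160], [213, 190, 85, 83, 2727], [399, 221, 14, 11, 54], [184, 222, 4, 4, 9], [401, 229, 6, 2, 9], [174, 232, 7, 7, 30], [208, 278, 32, 53, 481], [505, 294, 56, 32, 630], [576, 295, 24, 11, 153], [573, 299, 31, 13, 61], [466, 299, 157, 101, 4830], [236, 312, 200, 88, 9309], [318, 330, 8, 4, 14], [563, 349, 65, 51, 618]]
```

The roller lies flat in the tray (wrist rows 48–130, on the predicted axis). The tool hangs nearly plumb on the peg (side view: dark handle at columns 354–360, rows 174–190), and the gripper is clear.

```bash
python3 -c "
from rig import r
print(r.sign_off())"
```

```text
the job is handed in; nothing more can be done
None
```

The job is handed in, and no verdict came back: the roller was popped free with the fork, the tool hung on the stand's peg, and the roller laid flat in the tray, in that order, at about 25 s on the clock.

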